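Put the griddle scraper away in the slotted rack

TASK

Put the griddle scraper that lies on the bench away in the free slot of the rack, next to the other scraper. It cannot be taken handle-up as it lies, so first stand it blade down in the small deep steel pan with its handle leaning out over the rim, and let go; then take it again by the end of its handle, turn it upright and slide the blade straight down into the free slot until it is fully home, and let go. Leave the other things where they are and do not tip the pan over.

Things in the scene. Friction and masses are not known exactly. Their poses are not given: they have to be found in the camera images.
- scraper: griddle scraper lying flat on the bench: wooden handle, thin steel blade square across its end like a T. 102 x 159 x 23 mm (its own x, y, z), 0.17 to 0.27 kg. Origin under its middle, level with the underside. y runs along the tool towards the blade; z points out of the face that carries the handle (up as it lies). Centre of mass at y = -7 mm
- scraper_edge (a point): middle of the scraper's free blade edge, at x 0, y +80, z +1 mm of the scraper; axes as the scraper's. The blade reaches from x -51 to +51 mm and from y +25 to +80 mm and is 2 mm thick (z 0 to 2 mm)
- scraper_end (a point): end of the scraper's handle, at x -4, y -79, z +12 mm of the scraper; axes as the scraper's. The handle reaches from y -79 to +47 mm, z 2 to 22 mm; its sides are parallel, 31 mm apart, centred at x = -4 mm near the end (y -60) and at x = 0 near the blade (2 degrees aslant)
- pan: small deep steel pan, loose, 0.6 kg: inside 74 mm in its x, 130 mm in its y; floor 3 mm thick; rim top 84 mm above the bench; 89 x 145 mm over the rim. Origin under its centre, z up. With the blade edge on the floor by one long wall and the handle across the other long rim the scraper leans at 45 to 52 degrees to the bench, stays there by itself, and about 50 mm of handle juts out past the rim
- rack: slotted bench rack, fixed: steel base, two black grooved blocks between steel side plates, 112 x 124 x 70 mm. Origin under its centre, z up; x runs across the slots, y along them. Two slots: at x = -24 mm (free, the side nearer the robot) and at x = +24 mm (taken). Between the blocks an open channel, 52 mm in y, takes the handle, whichever way its face looks
- rack_slot (a point): middle of the free slot's floor, at x -24, y 0, z +8 mm of the rack; axes as the rack's. Fully home, the blade edge stands here. The slot is 6 mm wide and 113 mm long (in y), open upwards, its mouth rounded at 8 mm radius to 22 mm wide at the top, 66 mm above the bench
- scraper_2: the other scraper, same size and shape, standing loose in the rack's far slot (rack x = +24 mm), blade down, handle up with its face to the rack's +x; its top is 167 mm above the bench. Leave it there
- tomato: ripe tomato, 75 mm across and 79 mm high, on the bench left of the rack; leave it alone. Origin under its centre. The bench's right edge, far from it, is bounded by a wall at y = -0.42 m
- salt_shaker: salt shaker, 44 mm across and 90 mm high, at the left of the bench; leave it alone. Origin at the centre of its foot. Left of the bench (y = +0.25 m, x from 0.41 m on) a splash board 0.53 m high with posts and a bar (to 0.97 m) above it, and a tin hanging at x 0.51 to 0.66, y 0.19 to 0.25, z 0.56 to 0.70 m stand in the arm's way
- sauce_cup: small cup of red sauce, 61 mm across and 35 mm high, at the left near the robot; leave it alone. Origin at the centre of its foot

How it is judged:
By the outcome, as a careful person would: the job done as asked, in the order asked, and still so for the second after the job is handed in, with the robot touching nothing.
It also fails if it takes over 64 s, if anything falls off the work surface, if the arm or the gripper's body presses on something with over 40 N, if the wrist force passes 120 N, or if a joint passes its speed limit or range.

ROBOT

A 7-joint arm with a two-finger parallel gripper is mounted at the origin on the work surface; the furniture and walls round the work are solid. World frame = base frame: x ahead of the robot, y to its left, z up, the work surface at z = 0. Lengths are in mm, angles in rad, forces in N, time in s.
With the tool pointing down it reaches from about 400 to 875 mm from the base axis. Payload 4.4 kg.
Tool frame: the origin (TCP) lies on the centre line of the jaws, within the pads' length; the fingertips stand 11 mm ahead of it and the grasp point (between the pads) lies 8 mm behind it (ctrl.tips_ahead is the distance from the TCP to the fingertips, in mm); z points along the fingers, y is the line along which they close (so a half turn about z gives the same grasp; the last joint's range is limited). The gripper opens to 85 mm and grips with 20 to 120 N. Pads are 22 mm wide; open, the fingers measure 114 mm over their backs; the gripper's body (76 mm by 85 mm) begins 54 mm behind the grasp point. The pads swing forward as they close: fully open they stand 13 mm farther back than shut.
Start: joints at [-1.398, 0.628, 0.038, 1.517, -0.027, 0.996, -0.02], TCP at [153.724, 631.575, 242.313] pointing down, gripper open.
Joint ranges: [-3.06, 3.06], [-0.37, 2.12], [-1.25, 1.32], [0.18, 2.47], [-1.1, 4.24], [0.23, 1.98], [-2.94, 2.94]. Speed limits (rad/s): [2.57, 2.57, 3.14, 3.14, 3.14, 3.14, 3.14].

INTERFACE

Orientations are given as [roll, pitch, yaw] about the fixed x, y, z axes, in that order (R = Rz(yaw) Ry(pitch) Rx(roll)).
In Python, from cell import ctrl, eyes, job gives the robot as it stands. The module is installed in compiled form; this text tells all that it offers.
- The arm moves only by the tool carry_out, never from a script. Its argument "moves" is a list of rows, each an object of numbers: "tx", "ty", "tz": the shift along the tool's x, y, z as a fraction of full scale; "twist": the turn about the tool's z as a fraction of full scale; "fingers": the opening, from 0 (shut) to 1 (fully open). In form: [{"tx": .., "ty": .., "tz": .., "twist": .., "fingers": ..}, ...]. A call has 1 to 12 rows; each row shifts and turns the commanded pose from where the row before left it, along the tool's axes as they then stand; what a row does not reach is not made up. Full scale, the value 1, is 0.3 m for a shift and pi rad for a turn. A row lasts 1/8 s, in which the tool goes at most 62.5 mm and 10.7 degrees, less where a joint would pass 70% of its speed; a pose out of reach is approached as far as the arm can. A call with a number of a shift or a turn outside -1 to 1 is refused whole. A call with a gripper value outside its range is refused whole. The fingers move at their own pace and stop on an object; the grip force is fixed at half the most. Time passes only in rows, so rows that do not move let the fingers close. It gives the time, the measured TCP pose, the force, the opening and the grip force at its end, in the units of the state.
- ctrl.read_state(): the state, without advancing time (a new reading comes with each control period).
- eyes.get_image(name): name is "scene" or "top" or "wrist"; returns a dict with "color" (480x640x3 uint8, blue, green, red), "fovy" (degrees; the focal length in pixels is half the picture's height over the tangent of half this angle, whatever the lens; pixels are square), "cx", "cy" (the principal point, pixels), "world_from_camera" (4x4, takes a point from camera to world coordinates). Camera axes: x right, y up, looking along -z (the intrinsics and any distortion apply to the point x, -y, -z); pixel columns grow to the right and rows downward; lengths in mm; the calibration is good to about 2 mm. The wrist camera is an equidistant fisheye: a pixel r from the principal point sees the ray r / f radians off the axis. A picture is of the moment at which its call begins. There is no depth.
- job.finish_job(): hands the job in; it is judged then, once.
The state is a dict: "clock": time; "qpos": joint angles; "qd": joint speeds; "tau": joint torques, N m; "eef_pos": TCP position; "tool_rot": TCP orientation; "force": force on the tool from outside, world axes, zero at the start; "torque": the same for the moment, N m; "width": finger opening in mm; "gripper_force": force on a finger pad.
Only numpy, scipy, OpenCV 4.12 (cv2) and the standard library are available. Lean on these libraries where they do the work, as an engineer would, in place of code of your own. Each camera call takes 0.05 s, during which the arm holds its last target. There are 200 camera calls.

## Working session

There is one attempt and no reset: what is moved stays moved. The work goes in short steps, Python scripts to look and compute and a tool call to move; the robot and the scene stay as the last step left them, time stands still between calls to the robot, and variables do not carry over. Pictures are saved under pics/ and viewed, at most 10 in all, crops included, and the job is handed in when it is done.

Besides the shell and the picture viewer there is one more tool, called after "Emit:" as name(argument=value, ...), one argument or row to a line, values as JSON. carry_out: Moves the arm, as the interface text tells. Its arguments: {"type":"object","properties":{"moves":{"type":"array","items":{"type":"object","properties":{"tx":{"type":"number","minimum":-1,"maximum":1},"ty":{"type":"number","minimum":-1,"maximum":1},"tz":{"type":"number","minimum":-1,"maximum":1},"twist":{"type":"number","minimum":-1,"maximum":1},"fingers":{"type":"number"}}}}},"required":["moves"]}

```bash
mkdir -p pics
cat > h.py <<'E'
import numpy as np, cv2
from scipy.spatial.transform import Rotation as R
from cell import ctrl, eyes, job
def snap(n,f=None):
    im=eyes.get_image(n)
    if f: cv2.imwrite('pics/'+f,im['color'])
    return im
def ray(im,u,v):
    f=240/np.tan(np.radians(im['fovy'])/2)
    d=np.array([(u-im['cx'])/f,-(v-im['cy'])/f,-1.]);T=im['world_from_camera']
    d=T[:3,:3]@d
    return T[:3,3],d/np.linalg.norm(d)
def onz(im,u,v,z):
    o,d=ray(im,u,v);return o+d*(z-o[2])/d[2]
def proj(im,p):
    f=240/np.tan(np.radians(im['fovy'])/2);T=im['world_from_camera']
    c=T[:3,:3].T@(np.array(p)-T[:3,3]);return im['cx']+f*c[0]/-c[2],im['cy']-f*c[1]/-c[2]
E
python3 - <<'E'
from h import *
np.set_printoptions(precision=2,suppress=True)
for n in('scene','top'):
    im=snap(n,n+'1.png');print(n,{k:v for k,v in im.items() if k!='color'})
print(ctrl.read_state())
print(ctrl.tips_ahead)
E
```

```text
scene {'fovy': 49.5561449818716, 'cx': 315.5571667032253, 'cy': 237.55390264896673, 'world_from_camera': array([[ -0.76,   0.36,  -0.54,  97.27],
       [ -0.65,  -0.45,   0.62, 547.37],
       [ -0.01,   0.82,   0.57, 611.06],
       [  0.  ,   0.  ,   0.  ,   1.  ]])}
top {'fovy': 43.55200041822748, 'cx': 307.79544762728165, 'cy': 235.10763018564845, 'world_from_camera': array([[   0.  ,    1.  ,   -0.05,  513.77],
       [  -1.  ,    0.  ,   -0.01,  -33.26],
       [  -0.01,    0.05,    1.  , 1161.38],
       [   0.  ,    0.  ,    0.  ,    1.  ]])}
{'clock': 0.1, 'qpos': array([-1.4 ,  0.63,  0.04,  1.52, -0.03,  1.  , -0.02]), 'qd': array([ 0., -0.,  0., -0.,  0., -0., -0.]), 'tau': array([  0.  , -56.45,   1.23, -19.4 ,   0.01,   0.01,   0.  ]), 'eef_pos': array([153.6 , 631.03, 241.49]), 'tool_rot': array([-3.14,  0.  ,  2.9 ]), 'force': array([ 0.22, -0.25, -0.29]), 'torque': array([ 0.07,  0.02, -0.01]), 'gripper_force': 0.0, 'width': 85.19700661902021}
11.0
```

View pics/top1.png

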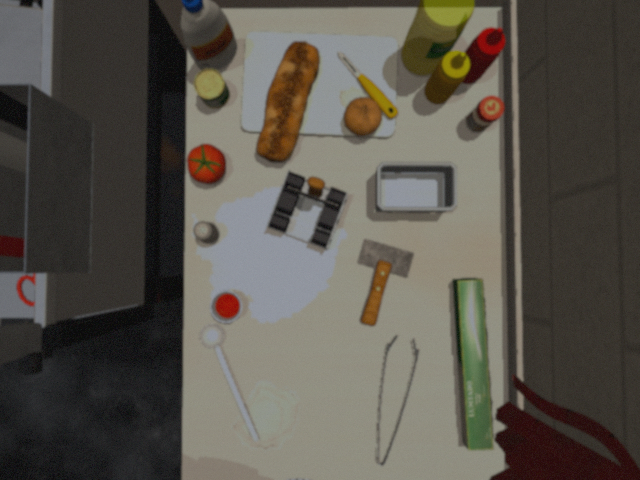

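View pics/scene1.png

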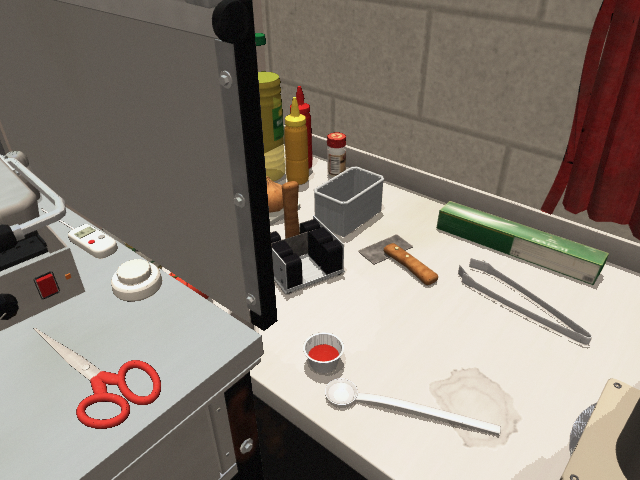

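The top view shows the scraper with its blade at about (385,258) and its handle end at (370,323). The pan is at (416,188). The rack is at (307,210) with the other scraper's handle at (316,186), so the free slot is on the near, lower side. The arm starts left of the splash board, so it has to come round at short radius.

```bash
cat > m1.py <<'E'
from h import *
np.set_printoptions(precision=1,suppress=True)
im=snap('top');c=im['color'];hsv=cv2.cvtColor(c,cv2.COLOR_BGR2HSV)
def comp(mask,box):
    m=np.zeros_like(mask);x0,y0,x1,y1=box;m[y0:y1,x0:x1]=mask[y0:y1,x0:x1]
    cs,_=cv2.findContours(m,cv2.RETR_EXTERNAL,cv2.CHAIN_APPROX_NONE);return sorted(cs,key=cv2.contourArea)[::-1]
def rect(k,z,name):
    w=np.array([onz(im,*p[0],z)[:2] for p in k],np.float32);r=cv2.minAreaRect(w)
    print(name,'ctr',np.array(r[0]),'size',np.array(r[1]),'ang',r[2]);print(cv2.boxPoints(r));return r
h=comp(((hsv[...,0]<22)&(hsv[...,1]>110)).astype(np.uint8),(350,250,410,335))[0];rect(h,15,'handle')
b=comp(((hsv[...,1]<75)&(hsv[...,2]<150)).astype(np.uint8),(350,232,420,282))[0];rect(b,2,'blade')
p=comp(((hsv[...,2]<165)).astype(np.uint8),(365,150,468,222))[0];rect(p,84,'pan')
k=comp((hsv[...,2]<75).astype(np.uint8),(260,165,355,255))
for q in k[:3]: rect(q,66,'block')
big=cv2.resize(c[150:340,250:470],None,fx=3,fy=3,interpolation=cv2.INTER_CUBIC)
cv2.imwrite('pics/crop1.png',big)
E
python3 m1.py
```

```text
handle ctr [ 467.6 -147.4] size [ 27.3 123.2] ang 73.74309539794922
[[ 404.7 -143.2]
 [ 523.  -177.7]
 [ 530.6 -151.5]
 [ 412.3 -117. ]]
blade ctr [ 535.8 -165.5] size [ 94.4 133.2] ang 0.03352683410048485
[[ 488.6  -98.9]
 [ 488.7 -232.1]
 [ 583.1 -232.1]
 [ 583.   -98.8]]
pan ctr [ 662.1 -213.5] size [184.1 128.7] ang 89.92719268798828
[[ 597.7 -305.5]
 [ 726.4 -305.6]
 [ 726.6 -121.6]
 [ 597.9 -121.4]]
block ctr [620.6 -16.3] size [110.9 108.2] ang 69.57815551757812
[[550.6 -49.4]
 [651.9 -87.1]
 [690.6  16.8]
 [589.2  54.5]]
```

View pics/crop1.png

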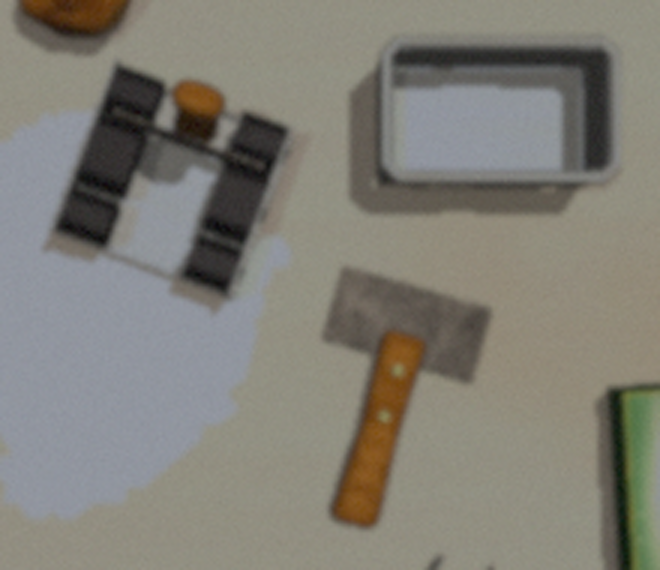

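The crop (3x, offset 250,150) gives these corners in crop pixels:
- **Blade:** (345,268), (490,308), (470,382), (323,340).
- **Pan rim:** about 380–617 by 37–183.
- **Rack block tops:** left block (117,66), (163,80), (107,246), (57,228); right block (243,113), (288,130), (228,296), (183,278).

The free slot runs from about (78,186) to (240,240).

```bash
cat > m2.py <<'E'
from h import *
np.set_printoptions(precision=1,suppress=True)
im=snap('top')
P=lambda L,z:np.array([onz(im,250+(a-1)/3,150+(b-1)/3,z)[:2] for a,b in L])
bl=P([(345,268),(490,308),(470,382),(323,340)],2)
print('blade',bl,'sides',[np.linalg.norm(bl[i]-bl[(i+1)%4]) for i in range(4)])
d=((bl[0]-bl[3])+(bl[1]-bl[2]));d/=np.linalg.norm(d);x=np.array([d[1],-d[0]])
edge=(bl[0]+bl[1])/2;org=edge-80*d
print('edge',edge,'org',org,'yaw of y axis deg',np.degrees(np.arctan2(d[1],d[0])),'end pred',org-79*d-4*x)
print('end meas',P([(355,522)],12))
rim=P([(380,37),(617,35),(618,182),(381,185)],84);print('pan',rim,rim.mean(0),[np.linalg.norm(rim[i]-rim[(i+1)%4]) for i in range(4)])
lb=P([(117,66),(163,80),(107,246),(57,228)],66);rb=P([(243,113),(288,130),(228,296),(183,278)],66)
al=np.vstack([lb,rb]);print('blocks',lb,rb)
r=cv2.minAreaRect(al.astype(np.float32));print('rack',r)
sl=P([(78,186),(120,200),(197,229),(242,243)],66);print('slot',sl,'yaw',np.degrees(np.arctan2(*(sl[0]-sl[-1])[::-1])))
E
python3 m2.py
```

```text
blade [[ 569.5 -127.3]
 [ 543.8 -220.2]
 [ 496.4 -207. ]
 [ 523.2 -113.1]] sides [np.float64(96.32277871996142), np.float64(49.19649247557518), np.float64(97.69899367739048), np.float64(48.43606796610225)]
edge [ 556.7 -173.8] org [ 479.9 -151.3] yaw of y axis deg -16.327578563089393 end pred [ 405.2 -125.2]
end meas [[ 408.1 -132.2]]
pan [[ 704.7 -142.3]
 [ 705.8 -284.4]
 [ 617.2 -284. ]
 [ 615.3 -142.4]] [ 660.8 -213.3] [np.float64(142.18096348374462), np.float64(88.6416188605217), np.float64(141.55900790699874), np.float64(89.38883141312117)]
blocks [[690.2  16.9]
 [681.5 -11.3]
 [579.7  22.6]
 [590.7  53.2]] [[661.2 -60.3]
 [650.7 -87.7]
 [549.3 -51.1]
 [560.2 -23.7]]
rack ((620.4622192382812, -17.359878540039062), (112.09872436523438, 110.56936645507812), 69.95448303222656)
slot [[616.4  40.5]
 [607.8  14.8]
 [590.1 -32.2]
 [581.6 -59.6]] yaw 70.81796724053422
```

```bash
cat >> h.py <<'E'
def rows(wps,yaws=None,start=None,yaw0=None):
    """world waypoints -> rows in tool axes (fractions); yaws: absolute tool yaw after each row (deg)"""
    s=ctrl.read_state();p=np.array(s['eef_pos'] if start is None else start,float)
    y=np.degrees(s['tool_rot'][2]) if yaw0 is None else yaw0
    print('at',p,'yaw',y,'clock',s['clock'])
    for i,w in enumerate(wps):
        d=R.from_euler('xyz',[180,0,y],degrees=True).inv().apply(np.array(w,float)-p)/300
        t=0
        if yaws is not None: t=-(yaws[i]-y)/180;y=yaws[i]   # tool z points down
        print('tx %.3f ty %.3f tz %.3f twist %.3f'%(*d,t));p=np.array(w,float)
E
python3 - <<'E'
from h import *
W=[(155,575),(157,515),(159,457),(165,402),(215,352),(265,312),(310,265),(348,213),(378,155),(397,98),(409,40),(420,-20)]
rows([(*w,241) for w in W])
rows([(445,-75,241),(465,-125,215),(485,-152,160),(485,-152,100)],start=(420,-20,241))
E
```

```text
at [153.65174629 631.23316849 241.748398  ] yaw 166.31775718630735 clock 0.2
tx -0.049 ty -0.181 tz 0.002 twist 0.000
tx -0.054 ty -0.193 tz -0.000 twist 0.000
tx -0.052 ty -0.186 tz -0.000 twist 0.000
tx -0.063 ty -0.173 tz -0.000 twist 0.000
tx -0.201 ty -0.123 tz -0.000 twist 0.000
tx -0.193 ty -0.090 tz -0.000 twist 0.000
tx -0.183 ty -0.117 tz -0.000 twist 0.000
tx -0.164 ty -0.138 tz -0.000 twist 0.000
tx -0.143 ty -0.164 tz -0.000 twist 0.000
tx -0.106 ty -0.170 tz -0.000 twist 0.000
tx -0.085 ty -0.178 tz -0.000 twist 0.000
tx -0.083 ty -0.186 tz -0.000 twist 0.000
at [420. -20. 241.] yaw 166.31775718630735 clock 0.2
tx -0.124 ty -0.158 tz -0.000 twist 0.000
tx -0.104 ty -0.146 tz 0.087 twist 0.000
tx -0.086 ty -0.072 tz 0.183 twist 0.000
tx 0.000 ty -0.000 tz 0.200 twist 0.000
```

Emit:
carry_out(
  moves=[
    {"tx":-0.049,"ty":-0.181,"tz":0,"twist":0,"fingers":1},
    {"tx":-0.054,"ty":-0.193,"tz":0,"twist":0,"fingers":1},
    {"tx":-0.052,"ty":-0.186,"tz":0,"twist":0,"fingers":1},
    {"tx":-0.063,"ty":-0.173,"tz":0,"twist":0,"fingers":1},
    {"tx":-0.201,"ty":-0.123,"tz":0,"twist":0,"fingers":1},
    {"tx":-0.193,"ty":-0.09,"tz":0,"twist":0,"fingers":1},
  ],
)

```text
clock: 0.95
eef_pos: [258.5, 317.8, 242.7]
tool_rot: [3.141, 0.0, 2.905]
force: [0.6, 0.6, -0.1]
width: 85.5
gripper_force: 0.0
```

Emit:
carry_out(
  moves=[
    {"tx":-0.183,"ty":-0.117,"tz":0,"twist":0,"fingers":1},
    {"tx":-0.164,"ty":-0.138,"tz":0,"twist":0,"fingers":1},
    {"tx":-0.143,"ty":-0.164,"tz":0,"twist":0,"fingers":1},
    {"tx":-0.106,"ty":-0.17,"tz":0,"twist":0,"fingers":1},
    {"tx":-0.085,"ty":-0.178,"tz":0,"twist":0,"fingers":1},
    {"tx":-0.083,"ty":-0.186,"tz":0,"twist":0,"fingers":1},
    {"tx":-0.124,"ty":-0.158,"tz":0,"twist":0,"fingers":1},
    {"tx":-0.104,"ty":-0.146,"tz":0.087,"twist":0,"fingers":1},
    {"tx":-0.086,"ty":-0.072,"tz":0.1,"twist":0,"fingers":1},
    {"tx":0,"ty":0,"tz":0,"twist":0,"fingers":1},
  ],
)

```text
clock: 2.2
eef_pos: [473.4, -141.3, 184.2]
tool_rot: [-3.14, -0.003, 2.899]
force: [0.2, 0.6, 0.4]
width: 84.9
gripper_force: 0.0
```

Run:
```python
from h import *
np.set_printoptions(precision=2,suppress=True)
im=snap('wrist','w1.png');print(im['fovy'],im['cx'],im['cy'],im['world_from_camera'])
s=ctrl.read_state();print(s['clock'],s['qpos'],s['eef_pos'],s['tool_rot'])
```

```text
65.70646984690485 324.36016702578456 243.63752517059396 [[   0.24   -0.92   -0.31  391.85]
 [   0.97    0.23    0.08 -119.39]
 [  -0.     -0.32    0.95  316.28]
 [   0.      0.      0.      1.  ]]
2.25 [ 0.1   0.5   0.19  2.01 -0.15  0.65  1.71] [ 473.14 -139.54  185.16] [-3.14 -0.    2.9 ]
```

View pics/w1.png

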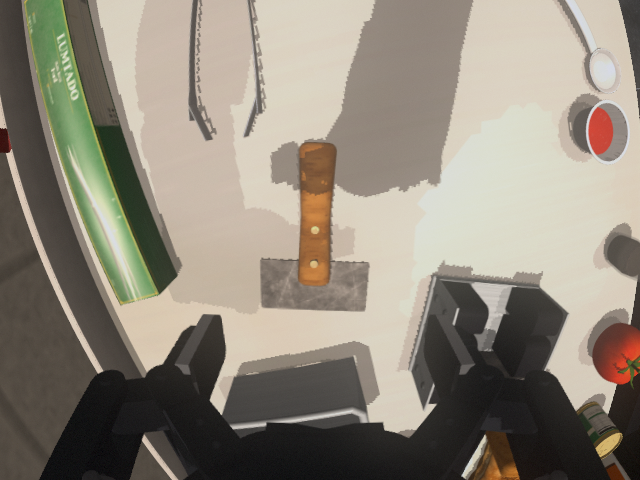

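The wrist view shows the handle from (318,143) to (313,285), the blade's free edge from (261,307) to (366,311), the rack right of centre and the pan below.

```bash
cat >> h.py <<'E'
def wray(im,u,v):
    f=240/np.tan(np.radians(im['fovy'])/2);a=np.array([u-im['cx'],v-im['cy']]);r=np.hypot(*a);t=r/f
    d=np.array([a[0]/r*np.sin(t),-a[1]/r*np.sin(t),-np.cos(t)]);T=im['world_from_camera']
    return T[:3,3],T[:3,:3]@d
def wonz(im,u,v,z):
    o,d=wray(im,u,v);return o+d*(z-o[2])/d[2]
E
python3 - <<'E'
from h import *
np.set_printoptions(precision=1,suppress=True)
im=snap('wrist')
for n,u,v,z in[('end',318,143,22),('endL',301,160,20),('endR',336,160,20),('headL',301,270,22),('headR',328,270,22),('edgeL',261,307,2),('edgeR',366,311,2),('backL',262,260,2),('backR',369,264,2),('plate top',437,277,70),('plate far',565,313,70)]:
    print(n,wonz(im,u,v,z))
E
```

```text
end [ 407.5 -127.2   22. ]
endL [ 417.6 -143.7   20. ]
endR [ 424.4 -116.6   20. ]
headL [ 508.5 -167.7   22. ]
headR [ 514.1 -145.1   22. ]
edgeL [ 545.2 -219.5    2. ]
edgeR [ 573.6 -121.3    2. ]
backL [ 498.4 -203.5    2. ]
backR [ 525.7 -108.9    2. ]
plate top [520.  -62.5  70. ]
plate far [590.1  56.5  70. ]
```

Run:
```python
from h import *
rows([(480,-145,140),(485.5,-149,80),(485.5,-149,30),(485.5,-149,15)],[164.5,163.5,163.5,163.5])
```

```text
at [ 473.26032759 -138.51659455  185.95616546] yaw 166.30401489225662 clock 2.3
tx -0.027 ty -0.016 tz 0.153 twist 0.010
tx -0.021 ty -0.008 tz 0.200 twist 0.006
tx 0.000 ty -0.000 tz 0.167 twist -0.000
tx 0.000 ty -0.000 tz 0.050 twist -0.000
```

Emit:
carry_out(
  moves=[
    {"tx":-0.027,"ty":-0.018,"tz":0.153,"twist":0.01,"fingers":1},
    {"tx":-0.021,"ty":-0.01,"tz":0.2,"twist":0.006,"fingers":0.8},
    {"tx":0,"ty":0,"tz":0.15,"twist":0,"fingers":0.7},
    {"tx":0,"ty":0,"tz":0,"twist":0,"fingers":0.7},
  ],
)

```text
clock: 2.8
eef_pos: [483.7, -148.6, 33.8]
tool_rot: [3.141, -0.006, 2.854]
force: [0.3, 0.2, 0.8]
width: 60.1
gripper_force: 0.0
```

Run:
```python
from h import *
rows([(485.5,-149,15)],[163.5])
```

```text
at [ 483.66036175 -148.59882841   33.81266098] yaw 163.54552540397108 clock 2.8
tx -0.006 ty 0.000 tz 0.063 twist 0.000
```

Lower, close, then lift.

Emit:
carry_out(
  moves=[
    {"tx":-0.006,"ty":0,"tz":0.062,"twist":0,"fingers":0.7},
    {"tx":0,"ty":0,"tz":0,"twist":0,"fingers":0},
    {"tx":0,"ty":0,"tz":0,"twist":0,"fingers":0},
    {"tx":0,"ty":0,"tz":0,"twist":0,"fingers":0},
    {"tx":0,"ty":0,"tz":-0.15,"twist":0,"fingers":0},
    {"tx":0,"ty":0,"tz":-0.15,"twist":0,"fingers":0},
    {"tx":0,"ty":0,"tz":0,"twist":0,"fingers":0},
  ],
)

```text
clock: 3.68
eef_pos: [489.8, -152.0, 110.2]
tool_rot: [3.141, 0.008, 2.852]
force: [0.3, -0.7, -1.7]
width: 26.6
gripper_force: 60.3
```

Run:
```python
from h import *
np.set_printoptions(precision=2,suppress=True)
im=snap('wrist','w2.png')
s=ctrl.read_state();print(s['clock'],s['qpos'],s['eef_pos'],s['tool_rot'],s['width'])
```

```text
3.725 [ 0.14  0.64  0.16  2.03 -0.21  0.48  1.74] [ 488.58 -151.38  108.51] [3.14 0.   2.85] 27.332683582260504
```

View pics/w2.png

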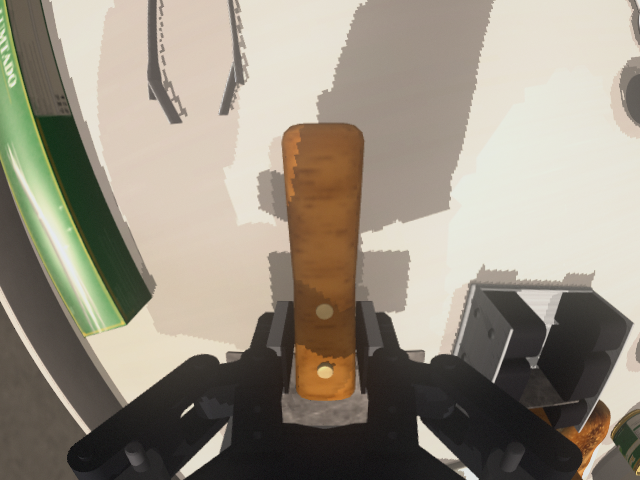

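Run:
```python
from h import *
np.set_printoptions(precision=1,suppress=True)
im=snap('wrist')
for u,v,z in[(472,285,0),(513,345,70),(596,290,0),(632,325,70)]: print(wonz(im,u,v,z))
n=9;a=np.array([488.5,-151.5,109]);b=np.array([557.5,-81,112.])
rows([a+(b-a)*(i+1)/n for i in range(n)],[163.5-93.5*(i+1)/n for i in range(n)],start=a,yaw0=163.5)
```

```text
[551.7 -52.1   0. ]
[560.5 -50.8  70. ]
[599.5  70.4   0. ]
[588.6  54.   70. ]
at [ 488.5 -151.5  109. ] yaw 163.5 clock 3.775
tx -0.017 ty 0.032 tz -0.001 twist 0.058
tx -0.011 ty 0.035 tz -0.001 twist 0.058
tx -0.005 ty 0.036 tz -0.001 twist 0.058
tx 0.002 ty 0.036 tz -0.001 twist 0.058
tx 0.009 ty 0.036 tz -0.001 twist 0.058
tx 0.015 ty 0.033 tz -0.001 twist 0.058
tx 0.021 ty 0.030 tz -0.001 twist 0.058
tx 0.026 ty 0.026 tz -0.001 twist 0.058
tx 0.030 ty 0.021 tz -0.001 twist 0.058
```

Emit:
carry_out(
  moves=[
    {"tx":-0.017,"ty":0.032,"tz":0,"twist":0.058,"fingers":0},
    {"tx":-0.011,"ty":0.035,"tz":0,"twist":0.058,"fingers":0},
    {"tx":-0.005,"ty":0.036,"tz":0,"twist":0.058,"fingers":0},
    {"tx":0.002,"ty":0.036,"tz":0,"twist":0.058,"fingers":0},
    {"tx":0.009,"ty":0.036,"tz":0,"twist":0.058,"fingers":0},
    {"tx":0.015,"ty":0.033,"tz":0,"twist":0.058,"fingers":0},
    {"tx":0.021,"ty":0.03,"tz":0,"twist":0.058,"fingers":0},
    {"tx":0.026,"ty":0.026,"tz":0,"twist":0.058,"fingers":0},
    {"tx":0.03,"ty":0.021,"tz":0,"twist":0.058,"fingers":0},
    {"tx":0,"ty":0,"tz":0,"twist":0,"fingers":0},
  ],
)

```text
clock: 5.03
eef_pos: [556.0, -80.0, 104.9]
tool_rot: [-3.139, 0.001, 1.216]
force: [0.0, 0.1, -1.3]
width: 27.4
gripper_force: 60.3
```

Run:
```python
from h import *
np.set_printoptions(precision=2,suppress=True)
im=snap('wrist','w3.png')
s=ctrl.read_state();print(s['clock'],s['qpos'],s['eef_pos'],np.degrees(s['tool_rot']),s['width'])
c=snap('scene')['color'][130:330,200:480];cv2.imwrite('pics/s3.png',cv2.resize(c,None,fx=2.5,fy=2.5))
a=cv2.resize(im['color'],(400,300));b=cv2.resize(c,(400,286));cv2.imwrite('pics/ws3.png',np.hstack([a[:286],b]))
```

```text
5.075 [-0.31  0.79  0.65  1.9  -0.73  0.71  0.43] [555.63 -80.71 105.26] [-179.85    0.09   69.72] 27.14008178830788
```

View pics/ws3.png

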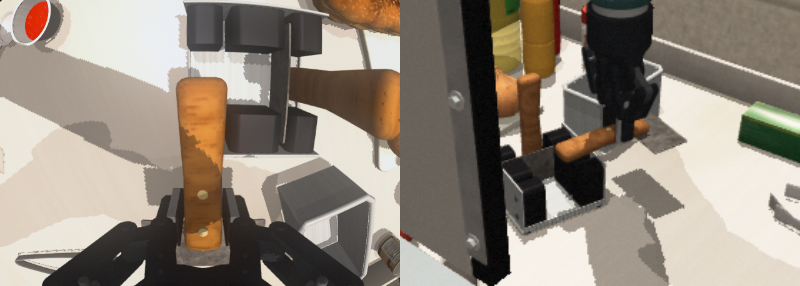

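Left half: the handle end lies over the rack's near block, left of the free slot, and the side plate's top edge is at about row 155 (full picture 248). Right half: the scraper is level, with its tail over the rack.

Run:
```python
from h import *
np.set_printoptions(precision=1,suppress=True)
im=snap('wrist');c=np.array([620.5,-17.4]);ex=np.array([.942,-.335]);ey=np.array([.335,.942])
s=ctrl.read_state();p=s['eef_pos']
f=lambda q:np.array([(q[:2]-c)@ex,(q[:2]-c)@ey])
print('tcp rack',f(p),p)
for u,v,z in[(395,247,70),(505,247,70),(365,230,66),(304,3,70),(455,145,66)]: 
    w=wonz(im,u,v,z);print(w,f(w))
```

```text
tcp rack [-39.6 -82.1] [555.7 -81.5 106. ]
[596.2 -68.5  70. ] [ -5.8 -56.3]
[652.1 -89.4  70. ] [ 53.8 -57.2]
[585.1 -56.6  66. ] [-20.2 -48.8]
[595.5  53.6  70. ] [-47.4  58.5]
[639.7 -31.4  66. ] [22.8 -6.7]
```

Emit:
carry_out(
  moves=[
    {"tx":0.01,"ty":0,"tz":0.06,"twist":0,"fingers":0},
    {"tx":0,"ty":0,"tz":0.02,"twist":0,"fingers":0},
    {"tx":0,"ty":0,"tz":0.02,"twist":0,"fingers":0},
    {"tx":0,"ty":0,"tz":0,"twist":0,"fingers":0},
  ],
)

```text
clock: 5.68
eef_pos: [557.0, -81.6, 78.1]
tool_rot: [3.14, 0.002, 1.21]
force: [-5.4, -4.2, 17.0]
width: 26.8
gripper_force: 64.9
```

Emit:
carry_out(
  moves=[
    {"tx":0,"ty":0,"tz":0.013,"twist":0,"fingers":0},
    {"tx":0,"ty":0,"tz":0.013,"twist":0,"fingers":0},
    {"tx":0,"ty":0,"tz":0,"twist":0,"fingers":0},
  ],
)

```text
clock: 6.05
eef_pos: [556.7, -82.4, 70.5]
tool_rot: [3.14, 0.003, 1.21]
force: [-6.0, -4.6, 19.3]
width: 27.0
gripper_force: 67.4
```

Run:
```python
from h import *
c=snap('scene')['color'][130:330,230:430];im=snap('wrist')['color']
cv2.imwrite('pics/ws4.png',np.hstack([cv2.resize(im,(400,300)),cv2.resize(c,(300,300))]))
s=ctrl.read_state();print(s['eef_pos'],s['force'],s['torque'])
```

```text
[556.73777577 -82.38182531  70.50409638] [-6.94672152 -6.52216668 19.09030203] [-0.71075374  1.25792333  0.17390944]
```

View pics/ws4.png

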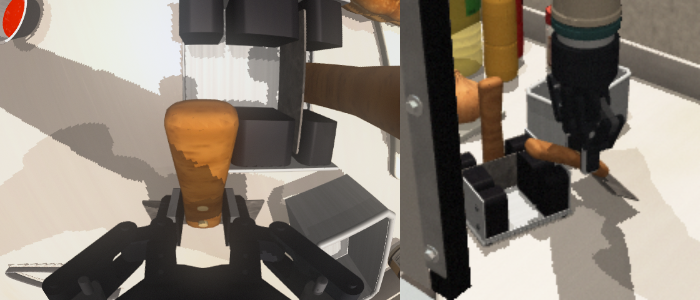

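The tail rides up on the rack plate and the blade dips to about 30 degrees. It works, so I go on a little further.

Emit:
carry_out(
  moves=[
    {"tx":0,"ty":0,"tz":0.012,"twist":0,"fingers":0},
    {"tx":0,"ty":0,"tz":0.01,"twist":0,"fingers":0},
    {"tx":0,"ty":0,"tz":0,"twist":0,"fingers":0},
  ],
)

```text
clock: 6.52
eef_pos: [556.9, -82.5, 64.6]
tool_rot: [3.139, 0.002, 1.21]
force: [-7.9, -5.4, 24.0]
width: 26.6
gripper_force: 70.8
```

Run:
```python
from h import *
np.set_printoptions(precision=1,suppress=True)
s=ctrl.read_state();print(s['eef_pos'],s['force'],s['torque'])
im=snap('scene');cv2.imwrite('pics/s5.png',cv2.resize(im['color'][190:300,300:440],None,fx=5,fy=5,interpolation=cv2.INTER_CUBIC))
```

```text
[556.9 -82.5  64.6] [-7.9 -5.4 24. ] [-0.6  1.4  0.1]
```

View pics/s5.png

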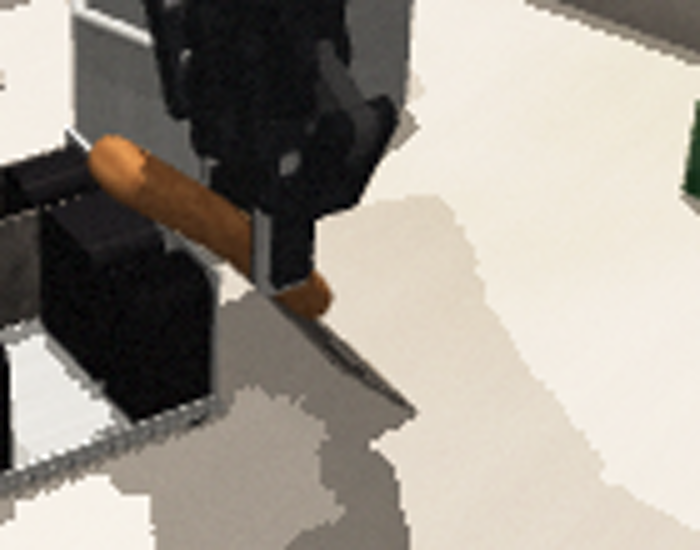

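The handle tail is at about (323,222), the handle head at (365,250) and the near blade corner at (382,272) in full-picture pixels. I convert these to a tilt.

Run:
```python
from h import *
np.set_printoptions(precision=1,suppress=True)
im=snap('scene');p=ctrl.read_state()['eef_pos'];ex=np.array([.942,-.335,0]);ey=np.array([.335,.942,0])
q=[]
for u,v,off in[(322.5,222,0),(365,250,0),(382,272,-51)]:
    o,d=ray(im,u,v);t=((p+off*ex-o)@ex)/(d@ex);w=o+t*d;q.append(w);print(w,'along',(w-p)@-ey)
for a,b in((0,1),(1,2),(0,2)):
    e=q[b]-q[a];print(np.degrees(np.arctan2(-e[2],e@-ey)),np.hypot(e[2],e@ey))
```

```text
[577.2 -25.6 118.6] along -60.39810616408474
[ 546.  -113.3   23. ] along 32.70017124993049
[ 496.6 -100.     3. ] along 36.69270122513014
45.74513465105262 133.40704484104813
78.70840440801416 20.390618257765713
49.960816212710434 150.9235114860396
```

Run:
```python
from h import *
a=np.array([557,-82.5,64.6]);n=10;W=[(557,-82.5,117),(557,-84,170)];Y=[69.5,79.5]
e=np.array([650,-213,172.]);s=np.array(W[-1])
W+=[s+(e-s)*(i+1)/n for i in range(n)];Y+=[79.5+100.1*(i+1)/n for i in range(n)]
rows(W,Y,start=a,yaw0=69.5)
```

```text
at [557.  -82.5  64.6] yaw 69.5 clock 6.625
tx 0.000 ty 0.000 tz -0.175 twist -0.000
tx -0.005 ty 0.002 tz -0.177 twist -0.056
tx -0.037 ty 0.038 tz -0.001 twist -0.056
tx -0.043 ty 0.031 tz -0.001 twist -0.056
tx -0.048 ty 0.023 tz -0.001 twist -0.056
tx -0.051 ty 0.015 tz -0.001 twist -0.056
tx -0.053 ty 0.006 tz -0.001 twist -0.056
tx -0.053 ty -0.003 tz -0.001 twist -0.056
tx -0.051 ty -0.013 tz -0.001 twist -0.056
tx -0.049 ty -0.021 tz -0.001 twist -0.056
tx -0.044 ty -0.029 tz -0.001 twist -0.056
tx -0.038 ty -0.037 tz -0.001 twist -0.056
```

Emit:
carry_out(
  moves=[
    {"tx":0,"ty":0,"tz":-0.175,"twist":0,"fingers":0},
    {"tx":-0.005,"ty":0.002,"tz":-0.177,"twist":-0.056,"fingers":0},
    {"tx":-0.037,"ty":0.038,"tz":0,"twist":-0.056,"fingers":0},
    {"tx":-0.043,"ty":0.031,"tz":0,"twist":-0.056,"fingers":0},
    {"tx":-0.048,"ty":0.023,"tz":0,"twist":-0.056,"fingers":0},
    {"tx":-0.051,"ty":0.015,"tz":0,"twist":-0.056,"fingers":0},
    {"tx":-0.053,"ty":0.006,"tz":0,"twist":-0.056,"fingers":0},
    {"tx":-0.053,"ty":-0.003,"tz":0,"twist":-0.056,"fingers":0},
    {"tx":-0.051,"ty":-0.013,"tz":0,"twist":-0.056,"fingers":0},
    {"tx":-0.049,"ty":-0.021,"tz":0,"twist":-0.056,"fingers":0},
    {"tx":-0.044,"ty":-0.029,"tz":0,"twist":-0.056,"fingers":0},
    {"tx":-0.038,"ty":-0.037,"tz":0,"twist":-0.056,"fingers":0},
  ],
)

```text
clock: 8.12
eef_pos: [651.1, -208.6, 166.4]
tool_rot: [3.14, -0.001, -3.129]
force: [0.2, 0.4, -2.1]
width: 27.1
gripper_force: 66.9
```

Emit:
carry_out(
  moves=[
    {"tx":0,"ty":0,"tz":0,"twist":0,"fingers":0},
  ],
)

```text
clock: 8.25
eef_pos: [650.9, -210.0, 166.6]
tool_rot: [3.141, -0.001, -3.139]
force: [-0.2, -0.4, -1.2]
width: 27.3
gripper_force: 66.9
```

Run:
```python
from h import *
np.set_printoptions(precision=1,suppress=True)
s=ctrl.read_state();print(s['eef_pos'],np.degrees(s['tool_rot']),s['force'],s['qpos'],s['width'],s['clock'])
im=snap('wrist')['color'];t=snap('top')['color'][150:300,300:500];c=snap('scene')['color'][80:260,270:450]
cv2.imwrite('pics/ws6.png',np.hstack([cv2.resize(im[100:],(400,238)),cv2.resize(c,(238,238),interpolation=cv2.INTER_CUBIC)]))
cv2.imwrite('pics/w6.png',im);cv2.imwrite('pics/s6.png',snap('scene')['color'])
```

```text
[ 650.9 -210.   166.6] [ 180.    -0.  -179.8] [-0.2 -0.4 -1.2] [ 0.2  0.8  0.2  1.5 -0.2  0.9  2. ] 27.25695928528262 8.25
```

Emit:
carry_out(
  moves=[
    {"tx":0.01,"ty":-0.01,"tz":0.06,"twist":0,"fingers":0},
    {"tx":0,"ty":0,"tz":0.03,"twist":0,"fingers":0},
    {"tx":0,"ty":0,"tz":0.02,"twist":0,"fingers":0},
    {"tx":0,"ty":0,"tz":0,"twist":0,"fingers":0},
  ],
)

```text
clock: 8.95
eef_pos: [648.2, -211.1, 134.1]
tool_rot: [3.141, -0.001, -3.135]
force: [-0.3, -0.4, -1.2]
width: 27.1
gripper_force: 66.9
```

Emit:
carry_out(
  moves=[
    {"tx":0,"ty":-0.005,"tz":0.06,"twist":0,"fingers":0},
    {"tx":0,"ty":0,"tz":0.06,"twist":0,"fingers":0},
    {"tx":0,"ty":0,"tz":0.04,"twist":0,"fingers":0},
    {"tx":0,"ty":0,"tz":0,"twist":0,"fingers":0},
  ],
)

```text
clock: 9.45
eef_pos: [647.5, -212.6, 85.1]
tool_rot: [3.141, -0.003, -3.135]
force: [-0.3, -0.4, -1.6]
width: 27.0
gripper_force: 66.9
```

Run:
```python
from h import *
im=snap('wrist')['color'];c=snap('scene')['color'][130:260,290:430]
cv2.imwrite('pics/ws7.png',np.hstack([cv2.resize(im[100:],(400,238)),cv2.resize(c,(256,238),interpolation=cv2.INTER_CUBIC)]))
```

Emit:
carry_out(
  moves=[
    {"tx":0,"ty":0,"tz":0.025,"twist":0,"fingers":0},
    {"tx":0,"ty":0,"tz":0.017,"twist":0,"fingers":0},
    {"tx":0,"ty":0,"tz":0,"twist":0,"fingers":0},
  ],
)

```text
clock: 9.93
eef_pos: [651.3, -213.6, 76.2]
tool_rot: [-3.14, 0.006, -3.135]
force: [2.1, -0.2, 2.8]
width: 26.9
gripper_force: 67.7
```

Emit:
carry_out(
  moves=[
    {"tx":0,"ty":0,"tz":0.017,"twist":0,"fingers":0},
    {"tx":0,"ty":0,"tz":0,"twist":0,"fingers":0},
  ],
)

```text
clock: 10.18
eef_pos: [651.9, -214.0, 72.2]
tool_rot: [-3.139, 0.007, -3.135]
force: [2.2, -0.6, 8.3]
width: 26.9
gripper_force: 68.5
```

Emit:
carry_out(
  moves=[
    {"tx":0,"ty":0,"tz":0.017,"twist":0,"fingers":0},
    {"tx":0,"ty":0,"tz":0,"twist":0,"fingers":0},
  ],
)

```text
clock: 10.42
eef_pos: [655.0, -214.2, 69.3]
tool_rot: [-3.138, 0.014, -3.135]
force: [4.7, 1.4, 16.9]
width: 27.3
gripper_force: 69.9
```

Run:
```python
from h import *
im=snap('wrist')['color'];c=snap('scene')['color'][130:260,290:430];t=snap('top')['color'][130:300,340:480]
cv2.imwrite('pics/ws8.png',np.hstack([cv2.resize(im[60:],(300,262)),cv2.resize(c,(282,262),interpolation=cv2.INTER_CUBIC),cv2.resize(t,(216,262),interpolation=cv2.INTER_CUBIC)]))
```

```text
(no output)
```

View pics/ws8.png

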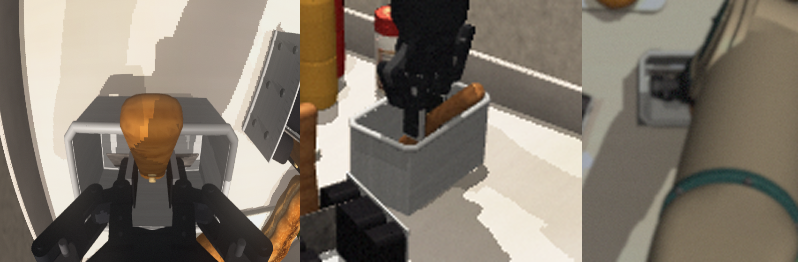

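The handle rests across the near rim with the blade inside the pan, pointing at the far wall, and the pan stands level. Now I release and lift out.

Emit:
carry_out(
  moves=[
    {"tx":0,"ty":0,"tz":0,"twist":0,"fingers":0.45},
    {"tx":0,"ty":0,"tz":0,"twist":0,"fingers":0.6},
    {"tx":0,"ty":0,"tz":0,"twist":0,"fingers":0.6},
    {"tx":0,"ty":0,"tz":-0.08,"twist":0,"fingers":0.6},
    {"tx":0,"ty":0,"tz":-0.2,"twist":0,"fingers":0.6},
    {"tx":0,"ty":0,"tz":-0.15,"twist":0,"fingers":0.6},
    {"tx":0.15,"ty":0,"tz":0,"twist":0,"fingers":0.6},
    {"tx":0.12,"ty":0,"tz":0,"twist":0,"fingers":0.6},
    {"tx":0,"ty":0,"tz":0,"twist":0,"fingers":0.6},
  ],
)

```text
clock: 11.7
eef_pos: [564.2, -214.1, 193.0]
tool_rot: [3.141, -0.003, -3.138]
force: [0.6, 0.2, -0.9]
width: 51.0
gripper_force: 0.0
```

```bash
cat > m3.py <<'E'
from h import *
np.set_printoptions(precision=1,suppress=True)
s=ctrl.read_state();print(s['clock'],s['eef_pos'],np.degrees(s['tool_rot']),s['width'])
w=snap('wrist');c=snap('scene')
for n,im in(('w',w),('c',c)):
    hsv=cv2.cvtColor(im['color'],cv2.COLOR_BGR2HSV)
    m=((hsv[...,0]<20)&(hsv[...,1]>110)&(hsv[...,2]>40)).astype(np.uint8)
    for k in sorted(cv2.findContours(m,0,2)[0],key=cv2.contourArea)[::-1][:5]:
        r=cv2.minAreaRect(k);print(n,cv2.boundingRect(k),cv2.contourArea(k),cv2.boxPoints(r).tolist())
cv2.imwrite('pics/w9.png',w['color']);cv2.imwrite('pics/s9.png',c['color'])
E
python3 m3.py
```

```text
11.7 [ 564.2 -214.1  193. ] [ 180.    -0.2 -179.8] 51.009517100816204
w (509, 320, 81, 103) 3252.5 [[482.50006103515625, 347.50006103515625], [517.0000610351562, 313.00006103515625], [596.5000610351562, 392.50006103515625], [562.0000610351562, 427.00006103515625]]
w (603, 314, 37, 60) 1678.5 [[603.0, 314.0], [639.0, 314.0], [639.0, 373.0], [603.0, 373.0]]
w (299, 308, 49, 47) 1661.0 [[299.0, 308.0], [347.0, 308.0], [347.0, 354.0], [299.0, 354.0]]
w (174, 445, 42, 35) 825.5 [[166.3200225830078, 458.76007080078125], [199.28001403808594, 434.0400390625], [215.7200164794922, 455.96002197265625], [182.76002502441406, 480.6800537109375]]
w (452, 446, 43, 34) 770.5 [[447.0231018066406, 462.31536865234375], [469.3846130371094, 444.92303466796875], [495.1769104003906, 478.0845947265625], [472.8153991699219, 495.4769287109375]]
c (541, 0, 99, 240) 14155.5 [[541.0, 0.0], [639.0, 0.0], [639.0, 239.0], [541.0, 239.0]]
c (76, 360, 85, 69) 3515.0 [[63.15382385253906, 396.2307434082031], [138.8461456298828, 345.7691955566406], [168.8461456298828, 390.7691955566406], [93.15382385253906, 441.2307434082031]]
c (266, 86, 46, 152) 2771.0 [[256.03582763671875, 231.6332550048828], [282.6751708984375, 82.89704895019531], [324.5411376953125, 90.39543151855469], [297.90179443359375, 239.1316375732422]]
c (308, 344, 31, 17) 359.0 [[308.0, 344.0], [338.0, 344.0], [338.0, 360.0], [308.0, 360.0]]
c (339, 170, 42, 31) 344.5 [[336.9054260253906, 196.0675506591797], [376.3513488769531, 167.89186096191406], [381.8243103027344, 175.5540313720703], [342.3783874511719, 203.72972106933594]]
```

Run:
```python
from h import *
np.set_printoptions(precision=1,suppress=True)
w=snap('wrist');c=snap('scene')
def tri(a,b):
    (o1,d1),(o2,d2)=a,b;A=np.stack([d1,-d2],1);t=np.linalg.lstsq(A,o2-o1,rcond=None)[0]
    p,q=o1+t[0]*d1,o2+t[1]*d2;return (p+q)/2,np.linalg.norm(p-q)
print('tail',tri(wray(w,323,310),ray(c,379,171)))
print('low ',tri(wray(w,323,352),ray(c,341,200)))
hsv=cv2.cvtColor(w['color'],cv2.COLOR_BGR2HSV);m=(hsv[...,0]<20)&(hsv[...,1]>110)&(hsv[...,2]>40)
for v in range(308,356,5):
    u=np.where(m[v,295:352])[0]+295;print(v,u.min(),u.max(),end=' | ')
g=cv2.cvtColor(c['color'],cv2.COLOR_BGR2HSV);m=(g[...,0]<20)&(g[...,1]>110)&(g[...,2]>40)
print()
for u in range(340,382,4):
    v=np.where(m[165:210,u])[0]+165;print(u,v.min() if len(v) else 0,v.max() if len(v) else 0,end=' | ')
# pan rim in the plane through handle: brightness profile of column 323 and pan rim corners in wrist
T=w['world_from_camera'];print(T[:3,3])
```

```text
tail (array([ 590.1, -212.8,  135.7]), np.float64(0.06484663108151736))
low  (array([ 686.4, -213.5,   37.1]), np.float64(8.605047020308968))
308 300 344 | 313 299 345 | 318 298 346 | 323 300 344 | 328 303 342 | 333 305 340 | 338 308 338 | 343 309 337 | 348 317 330 | Traceback (most recent call last):
  File "<stdin>", line 11, in <module>
    return umr_minimum(a, axis, None, out, keepdims, initial, where)
ValueError: zero-size array to reduction operation minimum which has no identity
```

View pics/w9.png

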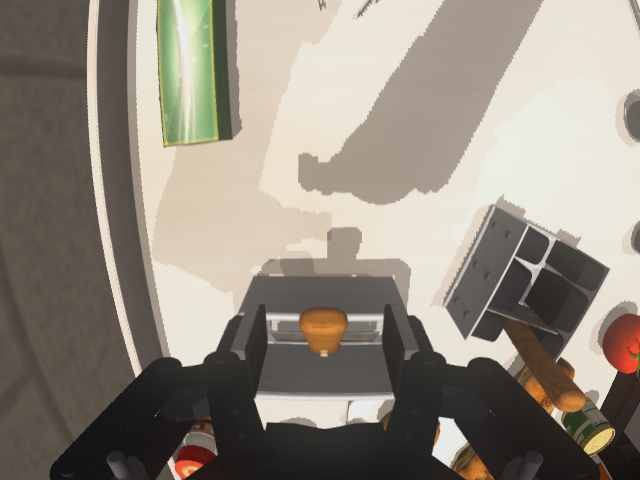

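The leaning scraper is stable: the handle tail at wrist pixel (323,310) stands out over the pan's near rim, straight and centred, with the pan upright. Now I take it by the handle end.

Emit:
carry_out(
  moves=[
    {"tx":-0.146,"ty":0,"tz":0.05,"twist":0,"fingers":0.6},
    {"tx":0,"ty":0,"tz":0.12,"twist":0,"fingers":0.6},
    {"tx":0,"ty":0,"tz":0.08,"twist":0,"fingers":0.6},
    {"tx":0,"ty":0,"tz":0,"twist":0,"fingers":0.6},
  ],
)

```text
clock: 12.4
eef_pos: [610.6, -212.3, 115.6]
tool_rot: [3.14, -0.004, -3.135]
force: [0.0, -0.3, 0.1]
width: 51.6
gripper_force: 0.0
```

Run:
```python
from h import *
np.set_printoptions(precision=1,suppress=True)
s=ctrl.read_state();print(s['eef_pos'],s['force'],s['width'])
w=snap('wrist');hsv=cv2.cvtColor(w['color'],cv2.COLOR_BGR2HSV);m=((hsv[...,0]<20)&(hsv[...,1]>110)&(hsv[...,2]>40)).astype(np.uint8)
for k in cv2.findContours(m,0,2)[0]:
    if cv2.contourArea(k)>300: print(cv2.boundingRect(k),cv2.contourArea(k))
# where should predicted handle points and tcp appear
def wproj(p):
    f=240/np.tan(np.radians(w['fovy'])/2);T=w['world_from_camera'];c=T[:3,:3].T@(np.array(p)-T[:3,3])
    t=np.arctan2(np.hypot(c[0],c[1]),-c[2]);h=np.hypot(c[0],c[1]);return w['cx']+f*t*c[0]/h,w['cy']-f*t*c[1]/h
for p in[(607,-213,137),(592.5,-213,124),(618,-213,107),s['eef_pos'],s['eef_pos']-[11,0,0],s['eef_pos']+[0,0,8]]:print(p,wproj(p))
```

```text
[ 610.6 -212.3  115.6] [ 0.  -0.3  0.1] 51.64498416734639
(431, 427, 37, 48) 1040.5
(543, 314, 97, 135) 6393.5
(280, 298, 78, 70) 3935.5
(607, -213, 137) (np.float64(318.7587935397988), np.float64(354.12710909475834))
(592.5, -213, 124) (np.float64(319.1465137792562), np.float64(302.5957828588297))
(618, -213, 107) (np.float64(319.57940543163164), np.float64(334.859268217583))
[ 610.6 -212.3  115.6] (np.float64(321.005957678428), np.float64(331.29762834405915))
[ 599.6 -212.3  115.6] (np.float64(321.0641254921737), np.float64(308.41611831151715))
[ 610.6 -212.3  123.6] (np.float64(320.8725667883024), np.float64(341.9309950197484))
```

Emit:
carry_out(
  moves=[
    {"tx":0,"ty":0,"tz":0,"twist":0,"fingers":0},
    {"tx":0,"ty":0,"tz":0,"twist":0,"fingers":0},
    {"tx":0,"ty":0,"tz":0,"twist":0,"fingers":0},
    {"tx":0.012,"ty":0,"tz":-0.04,"twist":0,"fingers":0},
    {"tx":0.012,"ty":0,"tz":-0.06,"twist":0,"fingers":0},
    {"tx":0,"ty":0,"tz":0,"twist":0,"fingers":0},
  ],
)

```text
clock: 13.2
eef_pos: [604.8, -214.0, 150.4]
tool_rot: [-3.14, 0.003, -3.136]
force: [0.0, 0.2, -1.7]
width: 28.2
gripper_force: 59.5
```

```bash
cat > m4.py <<'E'
from h import *
np.set_printoptions(precision=1,suppress=True)
s=ctrl.read_state();print(s['clock'],s['eef_pos'],np.degrees(s['tool_rot']),s['force'],s['torque'],s['width'])
w=snap('wrist');hsv=cv2.cvtColor(w['color'],cv2.COLOR_BGR2HSV);m=((hsv[...,0]<20)&(hsv[...,1]>110)&(hsv[...,2]>40)).astype(np.uint8)
for k in cv2.findContours(m,0,2)[0]:
    if cv2.contourArea(k)>300 and cv2.boundingRect(k)[0]<420: print('wrist handle',cv2.boundingRect(k),cv2.contourArea(k))
c=snap('scene');g=cv2.cvtColor(c['color'],cv2.COLOR_BGR2HSV);m=((g[...,0]<20)&(g[...,1]>110)&(g[...,2]>40)).astype(np.uint8)
for k in cv2.findContours(m,0,2)[0]:
    x,y,ww,h=cv2.boundingRect(k)
    if cv2.contourArea(k)>80 and 200<x<530 and y<300: print('scene',(x,y,ww,h),cv2.boxPoints(cv2.minAreaRect(k)).round().tolist())
E
python3 m4.py
```

```text
13.2 [ 604.8 -214.   150.4] [-179.9    0.2 -179.7] [ 0.   0.2 -1.7] [-0.   0.1 -0. ] 28.20408741640166
wrist handle (169, 457, 33, 23) 311.0
wrist handle (418, 416, 33, 45) 675.0
wrist handle (287, 288, 76, 68) 3877.5
scene (341, 158, 44, 37) [[338.0, 188.0], [380.0, 156.0], [386.0, 163.0], [344.0, 196.0]]
scene (327, 132, 19, 16) [[327.0, 132.0], [345.0, 132.0], [345.0, 147.0], [327.0, 147.0]]
scene (266, 86, 46, 152) [[256.0, 232.0], [283.0, 83.0], [325.0, 90.0], [298.0, 239.0]]
```

Run:
```python
from h import *
W=[(602,-214,200),(600,-214,226),(560,-170,226),(520,-125,226),(498,-70,226),(487,-13,226),(479,37.5,222),(479,37.5,185)]
rows(W,[180.3,180.3,173.1,165.9,158.7,158.7,158.7,158.7],start=(604.8,-214,150.4),yaw0=180.3)
```

```text
at [ 604.8 -214.   150.4] yaw 180.3 clock 13.3
tx 0.009 ty 0.000 tz -0.165 twist -0.000
tx 0.007 ty 0.000 tz -0.087 twist -0.000
tx 0.133 ty 0.147 tz 0.000 twist 0.040
tx 0.150 ty 0.133 tz 0.000 twist 0.040
tx 0.116 ty 0.160 tz 0.000 twist 0.040
tx 0.103 ty 0.164 tz 0.000 twist -0.000
tx 0.086 ty 0.147 tz 0.013 twist -0.000
tx -0.000 ty -0.000 tz 0.123 twist -0.000
```

Emit:
carry_out(
  moves=[
    {"tx":0.009,"ty":0,"tz":-0.165,"twist":0,"fingers":0},
    {"tx":0.007,"ty":0,"tz":-0.087,"twist":0,"fingers":0},
    {"tx":0.133,"ty":0.147,"tz":0,"twist":0.04,"fingers":0},
    {"tx":0.15,"ty":0.133,"tz":0,"twist":0.04,"fingers":0},
    {"tx":0.116,"ty":0.16,"tz":0,"twist":0.04,"fingers":0},
    {"tx":0.103,"ty":0.164,"tz":0,"twist":0,"fingers":0},
    {"tx":0.086,"ty":0.147,"tz":0.013,"twist":0,"fingers":0},
    {"tx":0,"ty":0,"tz":0.1,"twist":0,"fingers":0},
    {"tx":0,"ty":0,"tz":0,"twist":0,"fingers":0},
  ],
)

```text
clock: 14.42
eef_pos: [476.2, 38.5, 188.3]
tool_rot: [-3.139, -0.004, 2.772]
force: [-0.6, -0.3, -1.2]
width: 28.4
gripper_force: 60.0
```

```bash
python3 m4.py
python3 - <<'E'
from h import *
c=snap('scene');print(c['color'].shape)
cv2.imwrite('pics/s10.png',c['color']);cv2.imwrite('pics/w10.png',snap('wrist')['color'])
E
```

```text
14.425 [476.2  38.5 188.3] [-179.9   -0.3  158.8] [-0.6 -0.3 -1.2] [0.  0.1 0. ] 28.42848545899497
wrist handle (418, 423, 26, 38) 516.0
wrist handle (287, 291, 76, 68) 3557.5
wrist handle (392, 118, 55, 55) 2256.0
scene (318, 220, 43, 34) [[315.0, 245.0], [354.0, 215.0], [362.0, 227.0], [323.0, 256.0]]
scene (266, 86, 46, 152) [[256.0, 232.0], [283.0, 83.0], [325.0, 90.0], [298.0, 239.0]]
(480, 640, 3)
```

Emit:
carry_out(
  moves=[
    {"tx":-0.008,"ty":0,"tz":0.08,"twist":0,"fingers":0},
    {"tx":-0.02,"ty":0,"tz":0,"twist":0,"fingers":0},
    {"tx":-0.02,"ty":0,"tz":0,"twist":0,"fingers":0},
    {"tx":0,"ty":0,"tz":0,"twist":0,"fingers":0},
  ],
)

```text
clock: 15.12
eef_pos: [492.9, 32.3, 166.7]
tool_rot: [3.141, 0.002, 2.77]
force: [-0.8, -0.0, -1.7]
width: 28.5
gripper_force: 60.1
```

Emit:
carry_out(
  moves=[
    {"tx":-0.02,"ty":0,"tz":0,"twist":0,"fingers":0},
    {"tx":-0.02,"ty":0,"tz":0,"twist":0,"fingers":0},
    {"tx":0,"ty":0,"tz":0,"twist":0,"fingers":0},
  ],
)

```text
clock: 15.5
eef_pos: [502.0, 28.7, 165.5]
tool_rot: [-3.141, -0.002, 2.771]
force: [-3.2, 1.0, -0.8]
width: 28.4
gripper_force: 60.4
```

Emit:
carry_out(
  moves=[
    {"tx":-0.03,"ty":0,"tz":0,"twist":0,"fingers":0},
    {"tx":-0.03,"ty":0,"tz":0,"twist":0,"fingers":0},
    {"tx":0,"ty":0,"tz":0,"twist":0,"fingers":0},
  ],
)

```text
clock: 15.88
eef_pos: [520.5, 21.5, 165.7]
tool_rot: [3.141, 0.001, 2.77]
force: [-1.8, 1.2, -2.1]
width: 28.6
gripper_force: 59.9
```

```bash
python3 m4.py
```

```text
15.875 [520.5  21.5 165.7] [180.    0.1 158.7] [-1.8  1.2 -2.1] [0.2 0.7 0.1] 28.550942043069977
wrist handle (418, 416, 37, 55) 801.5
wrist handle (309, 398, 31, 31) 861.0
wrist handle (286, 291, 77, 46) 2832.0
wrist handle (398, 56, 59, 59) 2643.5
scene (310, 218, 34, 43) [[306.0, 257.0], [332.0, 213.0], [345.0, 221.0], [319.0, 265.0]]
scene (266, 176, 34, 62) [[266.0, 176.0], [295.0, 174.0], [300.0, 236.0], [271.0, 239.0]]
scene (284, 125, 23, 55) [[283.0, 126.0], [304.0, 125.0], [307.0, 178.0], [286.0, 179.0]]
scene (296, 86, 9, 29) [[296.0, 86.0], [304.0, 86.0], [304.0, 114.0], [296.0, 114.0]]
```

Emit:
carry_out(
  moves=[
    {"tx":-0.04,"ty":0,"tz":0,"twist":0,"fingers":0},
    {"tx":-0.04,"ty":0,"tz":0,"twist":0,"fingers":0},
    {"tx":-0.04,"ty":0,"tz":0,"twist":0,"fingers":0},
    {"tx":0,"ty":0,"tz":0,"twist":0,"fingers":0},
  ],
)

```text
clock: 16.48
eef_pos: [554.6, 8.3, 165.8]
tool_rot: [3.141, 0.002, 2.77]
force: [-1.8, 1.4, -2.4]
width: 28.3
gripper_force: 59.2
```

```bash
python3 m4.py
```

```text
16.475 [554.6   8.3 165.8] [180.    0.1 158.7] [-1.8  1.4 -2.4] [ 0.4  0.6 -0. ] 28.335104928252985
wrist handle (417, 415, 44, 56) 886.0
wrist handle (306, 364, 36, 65) 2001.0
wrist handle (286, 275, 78, 64) 3726.0
wrist handle (398, 11, 59, 57) 2500.5
scene (308, 207, 24, 54) [[304.0, 259.0], [316.0, 204.0], [333.0, 208.0], [320.0, 263.0]]
scene (266, 176, 34, 62) [[266.0, 176.0], [295.0, 174.0], [300.0, 236.0], [271.0, 239.0]]
scene (284, 125, 11, 42) [[283.0, 125.0], [293.0, 125.0], [295.0, 166.0], [285.0, 166.0]]
```

Emit:
carry_out(
  moves=[
    {"tx":-0.03,"ty":0,"tz":0,"twist":0,"fingers":0},
    {"tx":-0.03,"ty":0,"tz":0,"twist":0,"fingers":0},
    {"tx":0,"ty":0,"tz":0,"twist":0,"fingers":0},
  ],
)

```text
clock: 16.95
eef_pos: [570.6, 2.1, 165.8]
tool_rot: [3.141, 0.001, 2.77]
force: [-2.0, 1.5, 0.4]
width: 28.7
gripper_force: 59.3
```

```bash
cat > m5.py <<'E'
from h import *
np.set_printoptions(precision=1,suppress=True)
s=ctrl.read_state();p=s['eef_pos'];y=np.radians(-20.1);ex=np.array([np.cos(y),np.sin(y),0]);ey=np.array([-ex[1],ex[0],0]);C=np.array([620.5,-17.4,0])
print(s['clock'],p,'rack',(p-C)@ex,(p-C)@ey,s['force'],s['torque'])
c=snap('scene');g=cv2.cvtColor(c['color'],cv2.COLOR_BGR2HSV);m=((g[...,0]<20)&(g[...,1]>110)&(g[...,2]>40)).astype(np.uint8)
u0,v0=proj(c,p)
for k in cv2.findContours(m,0,2)[0]:
    x,yy,w,h=cv2.boundingRect(k)
    if cv2.contourArea(k)>200 and abs(x+w/2-u0)<40 and yy<300 and h>20 and x>299:
        pts=np.argwhere(cv2.drawContours(np.zeros_like(m),[k],-1,1,-1))
        L=[]
        for v in range(yy+6,yy+h-8,3):
            q=pts[pts[:,0]==v][:,1];u=(q.min()+q.max())/2
            o,d=ray(c,u,v);t=((p-o)@ey)/(d@ey);a=o+t*d;L.append(((a-C)@ex,a[2],len(q)))
        L=np.array(L);f=np.polyfit(L[:,1],L[:,0],1);print((x,yy,w,h),'tilt from vertical deg (+: blade towards rack)',-np.degrees(np.arctan(f[0])));print(L[::4])
E
python3 m5.py
```

```text
16.95 [570.6   2.1 165.8] rack -53.50075984615532 1.13834317343411 [-2.   1.5  0.4] [ 0.4  0.7 -0. ]
(306, 201, 21, 58) tilt from vertical deg (+: blade towards rack) 10.60876315101047
[[-64.9 170.8  17. ]
 [-57.7 143.7  15. ]
 [-51.8 116.3  14. ]
 [-49.2  89.8  15. ]]
```

```bash
cat > m6.py <<'E'
from m5 import *
w=snap('wrist');f=240/np.tan(np.radians(w['fovy'])/2);T=w['world_from_camera']
def wproj(q):
    c=T[:3,:3].T@(np.array(q)-T[:3,3]);h=np.hypot(c[0],c[1]);t=np.arctan2(h,-c[2]);return np.array([w['cx']+f*t*c[0]/h,w['cy']-f*t*c[1]/h])
h=cv2.cvtColor(w['color'],cv2.COLOR_BGR2HSV);m=((h[...,0]<22)&(h[...,1]>100)&(h[...,2]>25)).astype(np.uint8)
for v in range(250,470,6):
    q=np.where(m[v,270:385])[0]
    if len(q)>8: print(v,q.min()+270,q.max()+270,len(q),end=' | ')
print()
piv=p+[0,0,4]
for ph in(-5,0,5,10,15):
    a=np.radians(ph);ax=np.sin(a)*ex-np.cos(a)*np.array([0,0,1.]);nz=np.cos(a)*ex+np.sin(a)*np.array([0,0,1.])
    g=lambda y,z,x=0:piv+(y+64)*ax+(z-12)*nz-x*ey
    print(ph,'tail back',wproj(g(-79,2)),'tail front',wproj(g(-79,22)),'y25 back',wproj(g(25,2)),'edge',wproj(g(80,1)),'corner L/R',wproj(g(25,0,51)),wproj(g(25,0,-51)))
E
python3 m6.py
```

```text
17.0 [570.1   2.3 165.8] rack -54.07180882484163 1.1482832631949929 [-2.3  1.  -0.5] [0.4 0.7 0.1]
(307, 202, 20, 57) tilt from vertical deg (+: blade towards rack) 10.257740704027718
[[-64.9 168.9  17. ]
 [-57.6 141.7  15. ]
 [-51.8 114.2  14. ]
 [-49.2  87.7  15. ]]
250 307 345 29 | 256 306 345 40 | 262 305 346 42 | 268 304 346 43 | 274 304 346 43 | 280 302 348 47 | 286 298 351 54 | 292 294 354 61 | 298 292 358 67 | 304 288 361 74 | 310 286 363 78 | 316 286 363 78 | 322 288 361 74 | 328 289 360 72 | 334 294 354 61 | 352 308 341 34 | 358 308 341 34 | 364 307 341 35 | 370 307 341 35 | 376 307 341 35 | 382 307 341 35 | 388 307 340 34 | 394 306 340 35 | 400 306 340 35 | 406 305 341 37 | 412 303 342 40 | 418 302 342 41 | 424 302 343 42 | 
-5 tail back [320.3 342.4] tail front [321.7 381. ] y25 back [321.6 232.3] edge [322. 203.] corner L/R [239.  231.2] [404.6 227.9]
0 tail back [320.2 338.1] tail front [321.6 380.1] y25 back [321.9 243.7] edge [322.4 218.6] corner L/R [240.6 242.3] [403.6 239.1]
5 tail back [320.1 333.8] tail front [321.5 378.8] y25 back [322.2 255.2] edge [322.7 234.3] corner L/R [242.  253.5] [402.7 250.4]
10 tail back [320.1 329.6] tail front [321.3 377.2] y25 back [322.5 266.8] edge [323.1 250. ] corner L/R [243.2 264.9] [402.1 261.9]
15 tail back [320.  325.4] tail front [321.2 375.2] y25 back [322.8 278.5] edge [323.4 265.7] corner L/R [244.2 276.4] [401.6 273.4]
```

Emit:
carry_out(
  moves=[
    {"tx":-0.026,"ty":0,"tz":0,"twist":0,"fingers":0},
    {"tx":0,"ty":0,"tz":0,"twist":0,"fingers":0},
  ],
)

```text
clock: 17.35
eef_pos: [577.6, -0.6, 165.8]
tool_rot: [3.142, 0.0, 2.771]
force: [-2.3, 1.7, 0.4]
width: 28.6
gripper_force: 59.5
```

```bash
sed -i 's/range(250,470,6)/range(226,340,3)/' m6.py; python3 m6.py
python3 - <<'E'
from h import *
w=snap('wrist')['color'];h=cv2.cvtColor(w,cv2.COLOR_BGR2HSV)
for u in(255,270,285,360,375,390):print(u,h[200:262:2,u,2].tolist())
E
```

```text
17.35 [577.6  -0.6 165.8] rack -46.023266318449245 1.0111719619000992 [-2.3  1.7  0.4] [0.4 0.8 0. ]
(306, 199, 18, 59) tilt from vertical deg (+: blade towards rack) 7.413784310670949
[[-56.6 170.1  16. ]
 [-52.5 144.7  16. ]
 [-46.4 117.2  15. ]
 [-45.6  91.7  15. ]]
238 323 342 10 | 241 307 345 35 | 244 306 345 38 | 247 305 345 41 | 250 305 346 42 | 253 305 346 42 | 256 305 346 42 | 259 304 346 43 | 262 304 346 43 | 265 304 346 43 | 268 304 346 43 | 271 303 347 45 | 274 303 347 45 | 277 301 349 49 | 280 299 350 52 | 283 298 352 55 | 286 297 353 57 | 289 295 355 61 | 292 293 356 64 | 295 292 357 66 | 298 291 358 68 | 301 289 360 72 | 304 288 361 74 | 307 287 362 76 | 310 286 362 77 | 313 286 363 78 | 316 286 362 77 | 319 287 361 75 | 322 288 361 74 | 325 288 361 74 | 328 288 360 73 | 331 290 358 69 | 334 293 355 63 | 337 301 347 47 | 
-5 tail back [320.4 342.6] tail front [321.8 381.2] y25 back [321.7 232.5] edge [322.  203.1] corner L/R [239.1 231.3] [404.6 228. ]
0 tail back [320.3 338.3] tail front [321.7 380.2] y25 back [322.  243.8] edge [322.4 218.7] corner L/R [240.7 242.4] 
[... 558 characters left out ...]
 [230, 190, 169, 169, 168, 168, 167, 166, 145, 111, 108, 94, 70, 67, 71, 71, 70, 71, 122, 117, 57, 57, 60, 58, 59, 63, 70, 75, 74, 75, 73]
285 [169, 168, 167, 169, 168, 167, 166, 165, 164, 102, 111, 76, 68, 68, 69, 68, 69, 68, 128, 120, 53, 53, 51, 52, 51, 55, 60, 66, 64, 64, 66]
360 [170, 169, 166, 167, 166, 166, 167, 163, 120, 89, 114, 63, 63, 69, 65, 63, 60, 63, 89, 48, 49, 47, 47, 46, 44, 44, 43, 44, 42, 42, 43]
375 [169, 169, 168, 168, 170, 167, 167, 140, 114, 103, 138, 69, 69, 72, 64, 65, 70, 69, 95, 53, 56, 55, 56, 55, 60, 70, 81, 71, 71, 69, 68]
390 [171, 171, 169, 169, 169, 168, 167, 166, 132, 106, 142, 66, 74, 72, 72, 69, 72, 87, 130, 60, 60, 62, 63, 63, 68, 75, 82, 76, 72, 73, 70]
```

Run:
```python
from h import *
w=snap('wrist')['color'];h=cv2.cvtColor(w,cv2.COLOR_BGR2HSV)[...,2]
for v in(220,226,230,234,236,240,246):
    print(v,'L',h[v,205:256:2].tolist(),'R',h[v,384:450:2].tolist())
```

```text
220 L [218, 218, 218, 218, 218, 218, 218, 219, 219, 219, 219, 219, 226, 229, 231, 231, 230, 230, 230, 230, 230, 231, 209, 186, 98, 112] R [143, 144, 146, 147, 145, 145, 95, 115, 156, 202, 231, 230, 231, 231, 230, 231, 231, 231, 231, 232, 232, 231, 231, 232, 231, 232, 232, 232, 231, 232, 232, 232, 233]
226 L [218, 217, 218, 217, 219, 218, 218, 219, 218, 219, 219, 218, 218, 229, 229, 229, 228, 229, 229, 230, 230, 203, 99, 85, 70, 67] R [72, 72, 72, 73, 76, 69, 65, 74, 93, 152, 230, 230, 231, 231, 230, 230, 231, 231, 230, 231, 232, 231, 232, 232, 231, 232, 232, 232, 232, 232, 232, 232, 232]
230 L [219, 219, 219, 219, 218, 218, 218, 218, 218, 217, 217, 217, 217, 217, 215, 220, 228, 229, 228, 228, 149, 92, 82, 67, 66, 70] R [70, 69, 70, 71, 71, 71, 72, 66, 68, 90, 113, 224, 230, 230, 231, 231, 232, 230, 231, 231, 232, 231, 231, 232, 231, 232, 232, 232, 232, 232, 232, 232, 231]
234 L [219, 219, 218, 218, 218, 217, 217, 218, 217, 217, 217, 216, 217, 214, 216, 226, 228, 229, 224, 111, 92, 73, 66, 70, 73, 74] R [75, 81, 79, 79, 84, 87, 92, 90, 94, 67, 90, 97, 179, 231, 230, 230, 231, 231, 231
[... 234 characters left out ...]
5, 135, 137, 111, 65, 74, 92, 98, 222, 230, 230, 230, 231, 231, 231, 231, 231, 231, 232, 232, 232, 232, 232, 232, 232, 232, 233, 232]
240 L [218, 217, 218, 217, 217, 217, 216, 217, 216, 215, 216, 217, 217, 217, 224, 229, 224, 110, 90, 76, 65, 65, 64, 64, 62, 63] R [55, 60, 57, 59, 62, 60, 61, 63, 66, 68, 67, 68, 94, 96, 163, 230, 231, 231, 231, 231, 231, 231, 231, 232, 231, 232, 231, 232, 232, 232, 232, 232, 233]
246 L [218, 217, 216, 216, 217, 217, 216, 216, 216, 216, 215, 216, 217, 217, 217, 216, 191, 110, 80, 68, 64, 66, 65, 66, 65, 65] R [60, 62, 63, 65, 65, 65, 67, 67, 69, 70, 69, 72, 82, 171, 212, 225, 230, 230, 230, 231, 231, 231, 231, 232, 231, 231, 232, 232, 232, 231, 232, 231, 232]
```

Run:
```python
from h import *
w=snap('wrist')['color'];h=cv2.cvtColor(w,cv2.COLOR_BGR2HSV)[...,2]
for v in range(204,246,3): print(v,h[v,240:412:6].tolist())
```

```text
204 [236, 236, 239, 240, 239, 172, 168, 167, 169, 167, 167, 168, 168, 167, 167, 166, 167, 166, 168, 169, 167, 169, 169, 169, 168, 169, 170, 170, 230]
207 [235, 238, 238, 176, 169, 169, 168, 167, 167, 165, 166, 167, 165, 167, 167, 166, 166, 168, 169, 166, 167, 166, 168, 168, 170, 170, 170, 196, 230]
210 [230, 238, 239, 169, 168, 167, 166, 166, 165, 165, 164, 166, 167, 167, 165, 166, 166, 164, 165, 167, 166, 167, 166, 167, 168, 170, 168, 179, 230]
213 [232, 237, 238, 177, 166, 167, 167, 165, 164, 165, 164, 169, 167, 166, 163, 167, 165, 165, 164, 165, 165, 165, 164, 168, 166, 166, 168, 206, 230]
216 [230, 235, 195, 148, 165, 145, 150, 141, 140, 138, 142, 160, 149, 161, 164, 150, 163, 132, 151, 134, 123, 120, 127, 126, 128, 133, 136, 168, 231]
219 [231, 231, 123, 105, 100, 101, 97, 95, 94, 90, 97, 95, 101, 105, 108, 115, 117, 120, 144, 144, 113, 114, 128, 130, 132, 133, 100, 224, 230]
222 [230, 230, 92, 115, 112, 110, 120, 88, 86, 101, 172, 168, 163, 87, 94, 94, 80, 79, 114, 116, 60, 62, 65, 66, 72, 67, 85, 200, 230]
225 [229, 230, 84, 66, 73, 68, 68, 69, 67, 67, 63, 60, 62, 61, 59, 61, 61, 63, 59, 65, 65, 66, 68, 74, 72, 75, 66, 178, 231]
228 [228, 202, 68, 75, 72, 72, 69, 69, 67, 67, 61, 62, 63, 60, 61, 61, 63, 62, 64, 64, 65, 64, 65, 69, 70, 72, 66, 97, 231]
231 [228, 94, 66, 73, 72, 71, 66, 67, 66, 67, 68, 64, 64, 63, 62, 60, 61, 64, 65, 65, 65, 64, 64, 67, 68, 70, 73, 89, 230]
234 [228, 87, 74, 74, 71, 71, 72, 67, 67, 68, 67, 61, 60, 64, 61, 61, 63, 67, 63, 61, 61, 61, 66, 69, 75, 78, 86, 68, 179]
237 [176, 65, 134, 135, 133, 139, 134, 130, 148, 146, 153, 103, 86, 91, 90, 80, 80, 76, 148, 142, 66, 72, 72, 76, 79, 116, 94, 65, 96]
240 [94, 64, 62, 61, 61, 56, 54, 53, 50, 115, 212, 89, 68, 69, 69, 68, 71, 74, 208, 210, 47, 50, 54, 55, 58, 59, 62, 66, 94]
243 [88, 64, 63, 61, 58, 57, 55, 54, 50, 103, 206, 70, 69, 66, 68, 70, 66, 68, 202, 200, 48, 51, 55, 56, 59, 60, 63, 67, 94]
```

```bash
cat > m7.py <<'E'
import sys,io,contextlib
with contextlib.redirect_stdout(io.StringIO()): from m6 import *
rk=lambda x,y,z:C+x*ex+y*ey+[0,0,z]
print(p,T[:3,3])
for q in[(-56,62,70),(-56,-62,70),(-56,62,0),(-56,-62,0),(-56,26,66),(-56,-26,66)]:print(q,wproj(rk(*q)))
for z in(90,80,70,60,50):print('blade z',z,[wproj(rk(-57,y,z)) for y in(50,-52)])
for z in(190,180,170):print('tail',z,[wproj(rk(-56,y,z)) for y in(16.5,-14.5)])
E
python3 m7.py
```

```text
[577.   -0.4 165.8] [498.3  31.7 297.6]
(-56, 62, 70) [414.9 237.2]
(-56, -62, 70) [227.  240.9]
(-56, 62, 0) [395.7 211.1]
(-56, -62, 0) [247.5 214.1]
(-56, 26, 66) [360.2 236.3]
(-56, -26, 66) [281.2 237.8]
blade z 90 [array([403.3, 246.3]), array([234.5, 249.6])]
blade z 80 [array([400.1, 241. ]), array([238.1, 244.1])]
blade z 70 [array([397.2, 236. ]), array([241.4, 239.1])]
blade z 60 [array([394.5, 231.5]), array([244.4, 234.5])]
blade z 50 [array([392. , 227.3]), array([247.3, 230.2])]
tail 190 [array([364.4, 346.3]), array([276.1, 347.6])]
tail 180 [array([361.9, 331.1]), array([279.1, 332.4])]
tail 170 [array([359.6, 317.6]), array([281.8, 318.9])]
```

Run:
```python
from h import *
np.set_printoptions(precision=1,suppress=True)
y=np.radians(-20.1);ex=np.array([np.cos(y),np.sin(y),0]);ey=np.array([-ex[1],ex[0],0])
s=np.array(ctrl.read_state()['eef_pos']);Z=np.array([0,0,1.])
W=[s-4*ex,s-4*ex+31*Z,s-4*ex+64*Z,s+14*ex+.5*ey+64*Z,s+33*ex+1*ey+64*Z];rows(W,[158.7]*5,start=s,yaw0=158.7)
```

```text
at [576.9  -0.4 165.8] yaw 158.7 clock 17.7
tx 0.013 ty -0.000 tz -0.000 twist -0.000
tx 0.000 ty 0.000 tz -0.103 twist -0.000
tx 0.000 ty 0.000 tz -0.110 twist -0.000
tx -0.060 ty 0.003 tz 0.000 twist -0.000
tx -0.063 ty 0.003 tz 0.000 twist -0.000
```

Emit:
carry_out(
  moves=[
    {"tx":0.013,"ty":0,"tz":0,"twist":0,"fingers":0},
    {"tx":0,"ty":0,"tz":-0.103,"twist":0,"fingers":0},
    {"tx":0,"ty":0,"tz":-0.11,"twist":0,"fingers":0},
    {"tx":-0.06,"ty":0.003,"tz":0,"twist":0,"fingers":0},
    {"tx":-0.063,"ty":0.003,"tz":0,"twist":0,"fingers":0},
    {"tx":0,"ty":0,"tz":0,"twist":0,"fingers":0},
    {"tx":0,"ty":0,"tz":0,"twist":0,"fingers":0},
  ],
)

```text
clock: 18.58
eef_pos: [607.9, -10.7, 229.5]
tool_rot: [-3.141, -0.0, 2.771]
force: [0.4, 0.5, -1.9]
width: 28.4
gripper_force: 59.3
```

```bash
cat > m8.py <<'E'
import io,contextlib
with contextlib.redirect_stdout(io.StringIO()): from m6 import *
rk=lambda x,y,z:C+x*ex+y*ey+[0,0,z]
print(p,'rack',(p-C)@ex,(p-C)@ey,s['force'],s['torque'])
V=h[...,2];g=((h[...,0]<22)&(h[...,1]>100)&(h[...,2]>25))
for v in range(200,345,4):
    q=np.where(g[v,270:385])[0]
    if len(q)>8:print(v,q.min()+270,q.max()+270,end=' | ')
print()
b=(p-C)@ex-11;t=p[2]+8
for q in[(b+1,-1,t),(b+1,-1,t-104),(b,50,t-104),(b,-52,t-104),(b,50,t-159),(b,-52,t-159)]:print(q,wproj(rk(*q)))
E
python3 m8.py
python3 - <<'E'
from h import *
w=snap('wrist')['color'];h=cv2.cvtColor(w,cv2.COLOR_BGR2HSV)[...,2]
for v in range(192,264,4): print(v,h[v,228:424:7].tolist())
E
```

```text
[607.9 -10.7 229.5] rack -14.153251172882293 1.971840233587091 [ 0.4  0.5 -1.9] [ 0. -0.  0.]
252 307 344 | 256 305 345 | 260 305 345 | 264 304 346 | 268 304 346 | 272 304 346 | 276 303 346 | 280 303 347 | 284 301 351 | 288 297 352 | 292 295 354 | 296 293 356 | 300 291 358 | 304 288 361 | 308 286 362 | 312 286 363 | 316 286 363 | 320 288 361 | 324 288 361 | 328 289 359 | 332 292 356 | 336 298 345 | 340 297 342 | 344 297 342 | 
(np.float64(-24.153251172882293), -1, np.float64(237.49049553127693)) [312.5 322.3]
(np.float64(-24.153251172882293), -1, np.float64(133.49049553127693)) [317.3 238.1]
(np.float64(-25.153251172882293), 50, np.float64(133.49049553127693)) [395.5 235.2]
(np.float64(-25.153251172882293), -52, np.float64(133.49049553127693)) [239.8 238.3]
(np.float64(-25.153251172882293), 50, np.float64(78.49049553127693)) [383. 214.]
(np.float64(-25.153251172882293), -52, np.float64(78.49049553127693)) [254.6 216.7]
192 [223, 236, 236, 237, 101, 101, 99, 102, 99, 68, 157, 159, 157, 159, 156, 160, 128, 127, 63, 67, 71, 73, 74, 92, 237, 237, 238, 238]
196 [224, 227, 232, 238, 100, 9
[... 1490 characters left out ...]
 62, 64, 62, 62, 67, 67, 68, 67, 70, 73, 74, 222, 236, 236, 236]
244 [225, 224, 223, 223, 74, 72, 69, 68, 66, 68, 66, 65, 62, 63, 61, 62, 62, 66, 67, 65, 64, 69, 72, 80, 80, 235, 236, 235]
248 [224, 223, 224, 222, 139, 126, 131, 120, 119, 117, 127, 115, 78, 83, 87, 83, 90, 90, 83, 83, 82, 81, 80, 76, 234, 234, 235, 236]
252 [224, 224, 224, 223, 178, 82, 81, 78, 78, 76, 61, 63, 71, 72, 68, 70, 71, 61, 71, 75, 76, 77, 80, 83, 234, 235, 235, 235]
256 [224, 224, 222, 223, 195, 80, 79, 78, 77, 75, 67, 72, 74, 75, 73, 74, 72, 70, 71, 75, 75, 77, 78, 89, 234, 235, 235, 235]
260 [224, 223, 224, 222, 198, 65, 63, 60, 59, 58, 66, 72, 72, 66, 69, 70, 74, 66, 55, 60, 59, 63, 65, 101, 234, 234, 235, 235]
```

Emit:
carry_out(
  moves=[
    {"tx":0.043,"ty":0,"tz":0,"twist":0,"fingers":0},
    {"tx":0,"ty":0,"tz":0.03,"twist":0,"fingers":0},
    {"tx":0,"ty":0,"tz":0.03,"twist":0,"fingers":0},
    {"tx":0,"ty":0,"tz":0.02,"twist":0,"fingers":0},
    {"tx":0,"ty":0,"tz":0,"twist":0,"fingers":0},
  ],
)

```text
clock: 19.35
eef_pos: [596.1, -6.2, 204.8]
tool_rot: [-3.141, -0.001, 2.771]
force: [0.3, -0.3, -1.6]
width: 28.6
gripper_force: 59.3
```

```bash
python3 m8.py
```

```text
[596.1  -6.2 204.8] rack -26.747888383032787 2.184314226057162 [ 0.3 -0.3 -1.6] [ 0. -0. -0.]
252 311 344 | 256 305 345 | 260 305 345 | 264 305 346 | 268 304 346 | 272 304 346 | 276 303 347 | 280 302 348 | 284 300 350 | 288 297 352 | 292 295 354 | 296 292 356 | 300 290 359 | 304 288 361 | 308 286 362 | 312 286 363 | 316 286 363 | 320 288 361 | 324 288 361 | 328 289 359 | 332 292 356 | 336 303 345 | 340 304 338 | 344 303 338 | 
(np.float64(-36.74788838303279), -1, np.float64(212.84512792443482)) [312.  320.8]
(np.float64(-36.74788838303279), -1, np.float64(108.84512792443482)) [317.  237.2]
(np.float64(-37.74788838303279), 50, np.float64(108.84512792443482)) [395.2 234.3]
(np.float64(-37.74788838303279), -52, np.float64(108.84512792443482)) [239.6 237.4]
(np.float64(-37.74788838303279), 50, np.float64(53.84512792443482)) [382.7 213.2]
(np.float64(-37.74788838303279), -52, np.float64(53.84512792443482)) [254.5 215.9]
```

Emit:
carry_out(
  moves=[
    {"tx":0,"ty":0,"tz":0.017,"twist":0,"fingers":0},
    {"tx":0,"ty":0,"tz":0.017,"twist":0,"fingers":0},
    {"tx":0,"ty":0,"tz":0,"twist":0,"fingers":0},
  ],
)

```text
clock: 19.82
eef_pos: [596.1, -6.0, 194.9]
tool_rot: [-3.141, -0.001, 2.771]
force: [-0.3, -0.2, -1.2]
width: 28.1
gripper_force: 59.3
```

Emit:
carry_out(
  moves=[
    {"tx":-0.015,"ty":0,"tz":0.013,"twist":0,"fingers":0},
    {"tx":-0.015,"ty":0,"tz":0.013,"twist":0,"fingers":0},
    {"tx":-0.013,"ty":0,"tz":0.013,"twist":0,"fingers":0},
    {"tx":0,"ty":0,"tz":0,"twist":0,"fingers":0},
  ],
)

```text
clock: 20.32
eef_pos: [607.8, -10.6, 182.9]
tool_rot: [-3.141, -0.002, 2.771]
force: [-2.2, 1.6, -2.3]
width: 28.4
gripper_force: 59.8
```

```bash
python3 m8.py
```

```text
[607.8 -10.6 182.9] rack -14.317009188510502 2.0527467482138158 [-2.2  1.6 -2.3] [ 0.2  0.7 -0. ]
240 307 343 | 244 305 345 | 248 305 345 | 252 305 346 | 256 305 346 | 260 304 346 | 264 304 346 | 268 303 347 | 272 302 347 | 276 301 349 | 280 299 351 | 284 297 352 | 288 296 354 | 292 294 355 | 296 291 358 | 300 290 359 | 304 288 361 | 308 286 362 | 312 286 363 | 316 286 363 | 320 288 361 | 324 288 361 | 328 288 360 | 332 291 357 | 336 301 347 | 340 302 339 | 344 301 339 | 
(np.float64(-24.317009188510504), -1, np.float64(190.89828528217242)) [312.6 321.9]
(np.float64(-24.317009188510504), -1, np.float64(86.89828528217242)) [317.4 238.2]
(np.float64(-25.317009188510504), 50, np.float64(86.89828528217242)) [395.6 235.2]
(np.float64(-25.317009188510504), -52, np.float64(86.89828528217242)) [240.  238.3]
(np.float64(-25.317009188510504), 50, np.float64(31.898285282172424)) [383.1 214.1]
(np.float64(-25.317009188510504), -52, np.float64(31.898285282172424)) [254.7 216.8]
```

Emit:
carry_out(
  moves=[
    {"tx":0,"ty":0,"tz":0.02,"twist":0,"fingers":0},
    {"tx":0,"ty":0,"tz":0.02,"twist":0,"fingers":0},
    {"tx":0,"ty":0,"tz":0.017,"twist":0,"fingers":0},
    {"tx":0,"ty":0,"tz":0,"twist":0,"fingers":0},
  ],
)

```text
clock: 20.92
eef_pos: [608.2, -10.6, 165.8]
tool_rot: [-3.141, -0.001, 2.771]
force: [0.1, 1.5, -5.9]
width: 28.6
gripper_force: 59.6
```

Emit:
carry_out(
  moves=[
    {"tx":0,"ty":0,"tz":0.013,"twist":0,"fingers":0},
    {"tx":0,"ty":0,"tz":0.01,"twist":0,"fingers":0},
    {"tx":0,"ty":0,"tz":0,"twist":0,"fingers":0},
  ],
)

```text
clock: 21.3
eef_pos: [609.8, -11.2, 160.6]
tool_rot: [3.141, 0.003, 2.771]
force: [-0.3, -0.0, 3.9]
width: 28.4
gripper_force: 60.6
```

```bash
python3 m8.py
```

```text
[609.8 -11.2 160.6] rack -12.206472478642517 2.1713875365863404 [-0.3 -0.   3.9] [0.1 0.4 0. ]
240 306 345 | 244 305 345 | 248 305 346 | 252 305 346 | 256 304 346 | 260 304 346 | 264 304 346 | 268 303 347 | 272 303 347 | 276 300 349 | 280 299 351 | 284 297 353 | 288 295 354 | 292 293 356 | 296 291 358 | 300 290 359 | 304 288 361 | 308 287 362 | 312 286 363 | 316 286 363 | 320 288 361 | 324 288 361 | 328 288 360 | 332 291 357 | 336 300 348 | 340 302 339 | 344 302 339 | 
(np.float64(-22.206472478642517), -1, np.float64(168.62175665965745)) [312.3 322.1]
(np.float64(-22.206472478642517), -1, np.float64(64.62175665965745)) [317.  237.4]
(np.float64(-23.206472478642517), 50, np.float64(64.62175665965745)) [395.4 234.4]
(np.float64(-23.206472478642517), -52, np.float64(64.62175665965745)) [239.5 237.6]
(np.float64(-23.206472478642517), 50, np.float64(9.62175665965745)) [382.8 213.1]
(np.float64(-23.206472478642517), -52, np.float64(9.62175665965745)) [254.3 215.8]
```

Emit:
carry_out(
  moves=[
    {"tx":0,"ty":0,"tz":0.01,"twist":0,"fingers":0},
    {"tx":0,"ty":0,"tz":0,"twist":0,"fingers":0},
  ],
)

```text
clock: 21.65
eef_pos: [610.4, -11.4, 158.2]
tool_rot: [3.141, 0.005, 2.77]
force: [1.4, -0.5, 6.7]
width: 28.6
gripper_force: 60.9
```

Emit:
carry_out(
  moves=[
    {"tx":0,"ty":0,"tz":0.013,"twist":0,"fingers":0},
    {"tx":0,"ty":0,"tz":0,"twist":0,"fingers":0},
  ],
)

```text
clock: 21.9
eef_pos: [611.3, -11.6, 154.7]
tool_rot: [3.14, 0.006, 2.77]
force: [0.8, -1.5, 7.8]
width: 28.5
gripper_force: 60.8
```

```bash
python3 m8.py|head -3
```

```text
[611.3 -11.6 154.7] rack -10.644036131071845 2.3094480184283284 [ 0.8 -1.5  7.8] [-0.  -0.   0.1]
236 306 344 | 240 305 345 | 244 305 346 | 248 305 346 | 252 304 346 | 256 304 346 | 260 304 346 | 264 303 347 | 268 303 347 | 272 302 348 | 276 300 350 | 280 298 351 | 284 296 353 | 288 295 355 | 292 293 356 | 296 292 357 | 300 290 359 | 304 288 361 | 308 286 362 | 312 286 363 | 316 286 363 | 320 288 361 | 324 288 361 | 328 288 360 | 332 291 357 | 336 299 349 | 340 301 339 | 344 301 339 | 
(np.float64(-20.644036131071843), -1, np.float64(162.69721605343406)) [312.  322.2]
```

Emit:
carry_out(
  moves=[
    {"tx":0.01,"ty":0,"tz":0,"twist":0,"fingers":0},
    {"tx":0,"ty":0,"tz":0.013,"twist":0,"fingers":0},
    {"tx":0,"ty":0,"tz":0,"twist":0,"fingers":0},
  ],
)

```text
clock: 22.38
eef_pos: [611.2, -11.9, 154.0]
tool_rot: [3.139, 0.013, 2.77]
force: [0.6, -2.7, 23.1]
width: 28.2
gripper_force: 62.5
```

```bash
python3 m8.py|head -3
```

```text
[611.2 -11.9 154. ] rack -10.660920361988234 2.0080982968243437 [ 0.6 -2.7 23.1] [-0.4  0.3  0.1]
236 306 345 | 240 305 345 | 244 305 346 | 248 305 346 | 252 305 346 | 256 304 346 | 260 304 347 | 264 303 347 | 268 303 347 | 272 302 348 | 276 300 350 | 280 298 351 | 284 296 353 | 288 295 355 | 292 293 356 | 296 291 358 | 300 290 359 | 304 288 361 | 308 286 362 | 312 286 363 | 316 286 363 | 320 287 361 | 324 288 361 | 328 288 361 | 332 290 358 | 336 298 350 | 340 301 340 | 344 301 340 | 
(np.float64(-20.660920361988232), -1, np.float64(161.9675742221332)) [312.8 322.3]
```

It is bottomed: 4 mm of command moved it 0.7 mm and the force rose to 23 N. Now I release and withdraw.

Emit:
carry_out(
  moves=[
    {"tx":0,"ty":0,"tz":-0.012,"twist":0,"fingers":0.4},
    {"tx":0,"ty":0,"tz":0,"twist":0,"fingers":0.6},
    {"tx":0,"ty":0,"tz":0,"twist":0,"fingers":0.6},
    {"tx":0,"ty":0,"tz":-0.06,"twist":0,"fingers":0.6},
    {"tx":0,"ty":0,"tz":-0.15,"twist":0,"fingers":0.6},
    {"tx":0.12,"ty":0,"tz":-0.1,"twist":0,"fingers":0.6},
    {"tx":0.18,"ty":0,"tz":0,"twist":0,"fingers":0.6},
    {"tx":0.18,"ty":0,"tz":0,"twist":0,"fingers":0.6},
    {"tx":0,"ty":0,"tz":0,"twist":0,"fingers":0.6},
  ],
)

```text
clock: 23.6
eef_pos: [467.5, 44.1, 246.3]
tool_rot: [3.141, -0.004, 2.774]
force: [1.5, -0.6, 0.5]
width: 51.3
gripper_force: 0.0
```

```bash
cat > m9.py <<'E'
from h import *
np.set_printoptions(precision=1,suppress=True)
s=ctrl.read_state();p=s['eef_pos'];print(s['clock'],p,s['width'])
y=np.radians(-20.1);ex=np.array([np.cos(y),np.sin(y),0]);ey=np.array([-ex[1],ex[0],0]);C=np.array([620.5,-17.4,0])
rk=lambda x,yy,z:C+x*ex+yy*ey+[0,0,z]
w=snap('wrist');T=w['world_from_camera'];f=240/np.tan(np.radians(w['fovy'])/2)
def wproj(q):
    c=T[:3,:3].T@(np.array(q)-T[:3,3]);h=np.hypot(c[0],c[1]);t=np.arctan2(h,-c[2]);return np.array([w['cx']+f*t*c[0]/h,w['cy']-f*t*c[1]/h])
c=snap('scene');t=snap('top')
for n,im in(('wrist',w),('scene',c),('top',t)):
    h=cv2.cvtColor(im['color'],cv2.COLOR_BGR2HSV);m=((h[...,0]<18)&(h[...,1]>130)&(h[...,2]>40)).astype(np.uint8)
    for k in cv2.findContours(m,0,2)[0]:
        if cv2.contourArea(k)>60:
            x,yy,ww,hh=cv2.boundingRect(k)
            if n!='scene' or(200<x<420 and yy<330):print(n,(x,yy,ww,hh))
P={'wrist':wproj,'scene':lambda q:np.array(proj(c,q)),'top':lambda q:np.array(proj(t,q))}
for n in P: print(n,'mine top',P[n](rk(-14,2,167)),'bottom',P[n](rk(-14,2,41)),'2 top',P[n](rk(34,0,167)),'2 low',P[n](rk(34,0,66)))
cv2.imwrite('pics/s11.png',c['color']);cv2.imwrite('pics/w11.png',w['color'])
E
python3 m9.py
```

```text
23.6 [467.5  44.1 246.3] 51.33632413223319
wrist (374, 396, 20, 34)
wrist (308, 361, 32, 68)
wrist (466, 329, 59, 39)
wrist (380, 130, 45, 45)
scene (266, 176, 44, 76)
scene (296, 86, 16, 51)
top (494, 403, 146, 77)
top (513, 376, 58, 48)
top (17, 275, 18, 31)
top (0, 236, 24, 21)
top (295, 201, 18, 18)
top (308, 178, 16, 16)
top (188, 144, 37, 39)
top (345, 98, 37, 38)
top (477, 96, 28, 26)
top (257, 43, 62, 118)
top (461, 28, 45, 55)
top (192, 24, 41, 36)
wrist mine top [322.2 432.6] bottom [322.7 347.2] 2 top [321.1 466.4] 2 low [321.7 394.7]
scene mine top [302.5 195.4] bottom [304.5 255.2] 2 top [290.5 183.1] 2 low [292.8 230.8]
top mine top [302.4 211. ] bottom [303.9 217.4] 2 top [313.4 184.4] 2 low [313.7 192.1]
```

Run:
```python
from h import *
c=cv2.imread('pics/s11.png');h=cv2.cvtColor(c,cv2.COLOR_BGR2HSV);m=(h[...,0]<22)&(h[...,1]>100)&(h[...,2]>30)
a=cv2.cvtColor(cv2.imread('pics/scene1.png'),cv2.COLOR_BGR2HSV);ma=(a[...,0]<22)&(a[...,1]>100)&(a[...,2]>30)
for u in range(280,316,2):
    f=lambda M:(lambda q:(int(q.min())+165,int(q.max())+165) if len(q) else None)(np.where(M[165:265,u])[0])
    print(u,'now',f(m),'start',f(ma),'V',h[186:204:2,u,2].tolist())
# pan check: rim edges now in top image
t=snap('top');cv2.imwrite('pics/t11.png',t['color']);t1=cv2.imread('pics/top1.png')
d=cv2.absdiff(cv2.cvtColor(t['color'],6),cv2.cvtColor(t1,6))
print('pan diff',d[155:220,368:465].mean(), 'tomato',d[140:185,185:228].mean(),'cup',d[290:325,210:245].mean(),'s2',d[176:196,306:326].mean())
for row in(185,):print(t['color'][row,370:384,1].tolist(),t1[row,370:384,1].tolist())
print(t['color'][156:168,420,1].tolist(),t1[156:168,420,1].tolist());print(t['color'][204:218,420,1].tolist(),t1[204:218,420,1].tolist())
```

```text
280 now (178, 209) start (178, 209) V [233, 222, 226, 214, 192, 172, 172, 149, 124]
282 now (185, 207) start (185, 207) V [139, 89, 93, 117, 114, 120, 131, 120, 112]
284 now (183, 219) start (183, 219) V [186, 134, 91, 91, 84, 87, 84, 87, 80]
286 now (165, 237) start (165, 237) V [195, 131, 91, 93, 97, 102, 90, 96, 98]
288 now (165, 237) start (165, 237) V [186, 109, 91, 101, 103, 96, 97, 94, 92]
290 now (165, 236) start (165, 236) V [165, 108, 83, 90, 92, 90, 94, 92, 88]
292 now (165, 236) start (165, 236) V [150, 88, 93, 92, 88, 118, 141, 81, 78]
294 now (165, 237) start (165, 235) V [133, 90, 95, 92, 80, 200, 189, 131, 98]
296 now (165, 252) start (165, 234) V [106, 81, 84, 79, 199, 225, 195, 128, 93]
298 now (165, 251) start (165, 234) V [90, 109, 111, 214, 207, 227, 180, 118, 93]
300 now (165, 250) start (165, 184) V [156, 155, 156, 244, 213, 219, 163, 109, 94]
302 now (165, 250) start (165, 183) V [156, 158, 159, 221, 220, 208, 149, 93, 97]
304 now (165, 249) start (165, 183) V [155, 158, 156, 227, 214, 162, 128, 90, 94]
306 now (165, 248) start (165, 181) V [157, 159, 242, 244, 207, 155, 106, 88, 92]
308 now (173, 248) start (165, 176) V [157, 242, 245, 245, 244, 119, 82, 119, 120]
310 now None start (165, 167) V [245, 245, 245, 246, 245, 244, 244, 245, 246]
312 now None start None V [244, 245, 245, 245, 244, 245, 245, 245, 245]
314 now None start None V [244, 237, 207, 190, 152, 155, 192, 190, 195]
pan diff 4.08659793814433 tomato 3.5881136950904393 cup 37.85551020408163 s2 3.56
[95, 95, 94, 94, 88, 78, 81, 108, 130, 132, 128, 140, 149, 152] [94, 94, 91, 93, 88, 74, 78, 104, 127, 131, 124, 133, 147, 149]
[149, 149, 150, 148, 144, 141, 133, 130, 122, 100, 73, 53] [144, 145, 144, 143, 139, 134, 130, 127, 120, 95, 69, 51]
[155, 149, 141, 131, 133, 126, 104, 77, 70, 78, 87, 92, 92, 93] [149, 147, 138, 128, 128, 122, 100, 70, 65, 77, 82, 89, 88, 90]
```

Pan, tomato and the other scraper look unchanged in the top view, and the scraper stands in the slot with its top about where expected. The height reading is only good to about 3 mm, so I probe it gently from above with closed fingertips.

Emit:
carry_out(
  moves=[
    {"tx":-0.17,"ty":0,"tz":0,"twist":0,"fingers":0},
    {"tx":-0.17,"ty":0,"tz":0,"twist":0,"fingers":0},
    {"tx":-0.166,"ty":0,"tz":0,"twist":0,"fingers":0},
    {"tx":0,"ty":0,"tz":0.1,"twist":0,"fingers":0},
    {"tx":0,"ty":0,"tz":0.08,"twist":0,"fingers":0},
    {"tx":0,"ty":0,"tz":0,"twist":0,"fingers":0},
  ],
)

```text
clock: 24.55
eef_pos: [612.4, -13.3, 189.5]
tool_rot: [-3.14, -0.004, 2.77]
force: [0.4, -0.4, 0.3]
width: -0.1
gripper_force: 0.0
```

Emit:
carry_out(
  moves=[
    {"tx":0.01,"ty":0,"tz":0.02,"twist":0,"fingers":0},
    {"tx":0,"ty":0,"tz":0.01,"twist":0,"fingers":0},
    {"tx":0,"ty":0,"tz":0,"twist":0,"fingers":0},
  ],
)

```text
clock: 24.92
eef_pos: [610.4, -11.3, 183.1]
tool_rot: [3.141, 0.001, 2.771]
force: [0.3, 0.0, -0.3]
width: 0.1
gripper_force: 0.0
```

Emit:
carry_out(
  moves=[
    {"tx":0,"ty":0,"tz":0.01,"twist":0,"fingers":0},
    {"tx":0,"ty":0,"tz":0.007,"twist":0,"fingers":0},
    {"tx":0,"ty":0,"tz":0,"twist":0,"fingers":0},
  ],
)

```text
clock: 25.3
eef_pos: [610.0, -11.3, 177.3]
tool_rot: [-3.141, -0.0, 2.771]
force: [0.6, -0.3, 0.4]
width: 0.5
gripper_force: 0.0
```

Emit:
carry_out(
  moves=[
    {"tx":0,"ty":0,"tz":0.008,"twist":0,"fingers":0},
    {"tx":0,"ty":0,"tz":0.008,"twist":0,"fingers":0},
    {"tx":0,"ty":0,"tz":0,"twist":0,"fingers":0},
  ],
)

```text
clock: 25.68
eef_pos: [611.5, -11.8, 174.1]
tool_rot: [3.141, 0.003, 2.771]
force: [0.3, -0.2, 8.4]
width: 0.0
gripper_force: 3.5
```

Contact came with the tips at about 165 mm, so the scraper is fully home (167 nominal). I withdraw and do a final check.

Emit:
carry_out(
  moves=[
    {"tx":0,"ty":0,"tz":-0.08,"twist":0,"fingers":0},
    {"tx":0,"ty":0,"tz":-0.2,"twist":0,"fingers":0},
    {"tx":0.18,"ty":0,"tz":-0.05,"twist":0,"fingers":0},
    {"tx":0.15,"ty":-0.1,"tz":0,"twist":0,"fingers":0},
    {"tx":0.05,"ty":-0.18,"tz":0,"twist":0,"fingers":0},
    {"tx":0,"ty":-0.15,"tz":0,"twist":0,"fingers":0},
    {"tx":0,"ty":0,"tz":0,"twist":0,"fingers":0},
  ],
)

```text
clock: 26.55
eef_pos: [455.7, -93.7, 272.2]
tool_rot: [-3.141, 0.001, 2.764]
force: [-0.4, 0.5, -0.3]
width: -0.1
gripper_force: 0.0
```

Run:
```python
from h import *
t=snap('top')['color'];t1=cv2.imread('pics/top1.png');c=snap('scene')['color'];c1=cv2.imread('pics/scene1.png')
D=lambda a,b,r:cv2.absdiff(cv2.cvtColor(a,6),cv2.cvtColor(b,6))[r[1]:r[3],r[0]:r[2]].mean().round(1)
print('top pan',D(t,t1,(368,155,465,220)),'tomato',D(t,t1,(185,140,228,185)),'salt',D(t,t1,(190,218,220,245)),'cup',D(t,t1,(210,290,245,325)),'s2',D(t,t1,(306,176,326,196)),'scene cup',D(c,c1,(300,330,348,376)),'scene pan',D(c,c1,(312,165,386,240)))
h=cv2.cvtColor(t,cv2.COLOR_BGR2HSV);m=((h[...,0]<18)&(h[...,1]>130)&(h[...,2]>40)).astype(np.uint8)
print([cv2.boundingRect(k) for k in cv2.findContours(m[165:255,265:350],0,2)[0] if cv2.contourArea(k)>20])
s=ctrl.read_state();print(s['clock'],s['eef_pos'],s['force'])
```

```text
top pan 5.7 tomato 4.6 salt 5.7 cup 5.3 s2 4.6 scene cup 6.4 scene pan 5.9
[(30, 35, 18, 20), (43, 13, 16, 17)]
26.65 [457.40579252 -90.14270837 271.82124908] [-0.3281603   1.15036137  0.27453723]
```

Everything else is unchanged, and both handles stand in the rack, so I hand the job in.

```bash
python3 -c "
from cell import job
print(job.finish_job())"
```

```text
the job is handed in; nothing more can be done
None
```

The scraper was stood in the pan, retaken by its handle end, turned upright and lowered fully home in the free slot, then released; the job was handed in at 26.7 s with the pan upright and the other things I checked unmoved.

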